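Load the thermal cycler and clamp its heated lid to the click

TASK

Put the capped 32-well plate fully down on the block of the thermal cycler, close the lid until its catch holds, then turn the lid knob clockwise until its slip clutch has clicked over, so that the heated plate presses on the caps. Then press the round start button. Leave the uncapped spare plate and the boxes and tub beside the cycler where they are.

Things in the scene. Friction and masses are not known exactly. Their poses are not given: they have to be found in the camera images.
- cycler: Thermal cycler, fixed: white case 248 x 176 mm, lid hinged at its back. Origin on the bench under the case; x points to its back, y to its left seen from the front, z up. In this frame the case top is at z = 78 mm and the low front apron (x = -146 to -60 mm) with the display at z = 60 mm.
- block (a point): Centre of the plate when it is fully seated: on the axis of the aluminium block, 14 mm above the case top. The block (72 x 36 mm, long side along the cycler's x) stands 19 mm proud of the flat case top, with 32 holes. A seated plate's skirt surrounds the block and ends 3 mm above the case top; its long side lies along the cycler's x, either way round. Guide ribs round it, sloping above 19 mm, up to 27 mm, take 5 mm of error; a plate let go between them drops home.
- plate_centre (a point): Centre of the CAPPED plate (the one with four rows of round caps), loose, about 45 g: 82 x 46 x 22 mm, x along its long side. It stands on its skirt on the bench with this point 11 mm above its underside. Grip it across the 46 mm.
- plate: The capped plate as a whole; origin at the centre of its underside.
- spare_centre (a point): Centre of the spare plate, loose: the same but with open wells, 18.5 mm tall. Not to be used; left where it is.
- lid (a joint): Lid angle, rad: 0 closed, about 1.75 at the start (open, leaning back). A stiff hinge: the lid stays where it is left; 2 to 8 N at the lip move it. Inside the front a spring catch meets the lid 6 degrees before it is closed, snaps over at the end (up to 5 N more on the lip) and holds it; the pressing plate cannot lift a caught lid.
- hinge (a point): Mid-point of the lid's hinge line, which lies along the cycler's y. Seen from it the closed lid reaches 150 mm forward, 8 mm back, 44 mm up and 80 mm to each side.
- lip (a point): Middle of the black grip lip on the lid's front, on the face that looks up when the lid is closed (backward when it is open): 166 mm from the hinge line, 12 mm above it when closed. The lip is 90 mm wide, 9 mm thick and stands 31 mm out from the lid's front wall, this point being half-way along it. Pull or push it on this face to close the lid. Axes: z out of this face, x toward the hinge.
- knob_grip (a point): Centre of the ribbed black knob on the lid: round, 45 mm across, sides 24 mm tall, half-way up them; with the lid closed its axis is upright and this point stands 17 mm above the lid's flat top. Clockwise from above tightens. The screw does not turn back when the knob is let go, so the turn can be made in several grasps; turning on after the click does no harm.
- screw (a joint): Turn of the lid's screw, rad, clockwise positive, 0.3 to 1 at the start: lowers the heated plate 2 mm a radian. It turns with the knob, easily (0.1 N m), until the heated plate meets the caps at about 1.1, then ever harder until the clutch slips at 2.3 to 2.8 (about 0.13 N m); then it only rocks a little.
- knob (a joint): Turn of the knob against the screw, rad, clockwise positive: 0 at the start, grows by 0.52 with every click of the clutch. The crest between two clicks is at half of that; a knob let go before it turns back.
- heated_plate: Aluminium pressing plate under the lid, 84 x 48 mm, sprung (20 N per mm) and driven down by the screw; origin at the centre of its underside.
- start (a joint): Travel of the start button, m: 0 up, 0.004 fully down; springs back; about 4 N.
- start_top (a point): Middle of the top of the round grey start button (22 mm across, in a 38 mm ring) at the right of the front apron, 73 mm above the bench; it is pressed straight down.
- tip_box: Blue pipette-tip box with a clear lid, 72 x 122 x 74 mm; a bystander, loose, origin at the centre of its underside.
- slide_box: Dark slide box, 38 x 89 x 32 mm; a bystander, loose, origin at the centre of its underside.
- swab_tub: Small tub with a lid, 48 x 48 x 41 mm; a bystander, loose, origin at the centre of its underside.
Mind the look-alikes: they are no part of the job. Leave any blue, purple or turquoise look-alike of the plate alone.

How it is judged:
On the way, in this order (a step that is already met when the one before it is completed fails the run):
1. the capped plate is fully seated on the block (horizontal distance between plate_centre and block below 0.004 m and z of plate_centre in the frame of cycler below 0.0955 m and angle between the x axis of plate_centre and the x axis of cycler, either way round below 0.1 rad and angle between plate_centre's own z axis and vertical below 0.06 rad), for 0.2 s.
2. the lid is closed over the seated plate (all of step 1 and value of joint lid below 0.02 rad), for 0.2 s.
3. the clutch has clicked over with the heated plate pressing on the caps (value of joint lid below 0.02 rad and value of joint knob above 0.4 rad and contact force between heated_plate and plate above 15 N), for 0.2 s.
4. the start button is pressed down, the lid still clamped (value of joint start above 0.003 m and value of joint lid below 0.02 rad and contact force between heated_plate and plate above 15 N), for 0.02 s.
At the end, for the whole second after the job is handed in: The capped plate is seated on the block (within 4 mm and 0.1 rad, down to 2.5 mm), the lid is closed (under 0.02 rad), the clutch has slipped by at least one click (over 0.4 rad), the heated plate presses the caps with over 15 N, and the start button is up again (all of step 1 and all of step 3 and value of joint start below 0.001 m); the robot touches nothing.
It fails at once if the spare plate, the tip box, the slide box or the swab tub is moved by more than 30 mm (distance of any of spare_centre, tip_box, slide_box, swab_tub from where it was at the start of the episode above 0.03 m).
It fails at once if the capped plate is tipped over (angle between plate_centre's own z axis and vertical above 0.8 rad).
It also fails if it takes over 72 s, if anything falls off the work surface, if the arm or the gripper's body presses on something with over 40 N, if the wrist force passes 120 N, or if a joint passes its speed limit or range.

ROBOT

A 6-joint arm with a two-finger parallel gripper is mounted at the origin on a cart in front of the work surface, level with it; the furniture and walls round the work are solid. World frame = base frame: x ahead of the robot, y to its left, z up, the work surface at z = 0. Lengths are in m, angles in rad, forces in N, time in s.
With the tool pointing down it reaches from about 0.425 to 0.95 m from the base axis. Payload 3.5 kg.
Tool frame: the origin (TCP) lies midway between the tips of the shut fingers; the grasp point (between the pads) lies 19 mm behind it; x points along the fingers, z is the direction in which the jaws open and shut, and the axes are right-handed (so a half turn about x gives the same grasp; the last joint's range is limited). The gripper opens to 85 mm and grips with 20 to 120 N. Pads are 22 mm wide; open, the fingers measure 114 mm over their backs; the gripper's body (76 mm by 85 mm) begins 54 mm behind the grasp point. The pads swing forward as they close: fully open they stand 13 mm farther back than shut.
Start: joints at [1.134, 0.286, 1.577, -0, 1.279, -0.15], TCP at [0.191, 0.647, 0.231] pointing down, gripper open.
Joint ranges: [-2.77, 2.77], [-0.9, 2.22], [0.21, 2.48], [-1.53, 4.67], [0.24, 2.81], [-2.84, 2.84]. Speed limits (rad/s): [2.79, 2.79, 3.14, 3.14, 3.14, 3.14].

INTERFACE

Orientations are given as a unit quaternion [x, y, z, w].
In Python, from plant import readout, eyes, ctrl gives the robot as it stands.
- The arm moves only by the tool move_arm, never from a script. Its argument "commands" is a list of rows, each a list of 7 numbers: the turn, a rotation vector about the world's x, y, z in rad, then the shift along the world's x, y, z in mm, then the closure in counts, from 0 (fully open) to 255 (shut). A call has 1 to 12 rows; each row is the pose to reach, as a shift and turn from the pose measured when the call began; what a row does not reach only later rows make up. A row lasts 1/10 s, in which the tool goes at most 50 mm and 8.59 degrees, less where a joint would pass 70% of its speed; a pose out of reach is approached as far as the arm can. A call with a gripper value outside its range is refused whole. The fingers move at their own pace and stop on an object; "newtons" is the grip in N (left out, the last holds). Time passes only in rows, so rows that repeat a pose let the fingers close. It gives the time, the measured TCP pose, the force and the opening at its end, in the units of the state.
- readout.get_state(): the state, without advancing time (a new reading comes with each control period).
- eyes.read_camera(name): name is "scene" or "top" or "wrist"; returns a dict with "color" (400x640x3 uint8, red, green, blue), "depth" (400x640 float32, m along the optical axis (not along the pixel's ray), 0 where there is no reading), "K" (3x3 intrinsics, pixels), "eye" and "attitude" of the camera in the world. Camera axes: x right, y down, z forward; pixel columns grow to the right and rows downward; lengths in m; the calibration is good to about 2 mm. A picture is of the moment at which its call begins.
- ctrl.sign_off(): hands the job in, once; it reports no verdict.
The state is a dict: "time": time; "qpos": joint angles; "dq": joint speeds; "joint_efforts": joint torques, N m; "eef_pos": TCP position; "tcp_rot": TCP orientation; "contact_force": force on the tool from outside, world axes, zero at the start; "wrist_torque": the same for the moment, N m; "opening": opening from 0.0 (shut) to 1.0 (fully open).
Only numpy, scipy, OpenCV 4.12 (cv2) and the standard library are available. Lean on these libraries where they do the work, as an engineer would, in place of code of your own. Each camera call takes 0.05 s, during which the arm holds its last target.

## Working session

There is one attempt and no reset: what is moved stays moved. The work goes in short steps, Python scripts to look and compute and a tool call to move; the robot and the scene stay as the last step left them, time stands still between calls to the robot, and variables do not carry over. Pictures are saved under pics/ and viewed, and the job is handed in when it is done.

Besides the shell and the picture viewer there is one more tool, called after "Request:" by a JSON object that holds its "method" and its "body". move_arm: Moves the arm, as the interface text tells. Its arguments: {"type":"object","properties":{"commands":{"type":"array"},"newtons":{"type":"number"}},"required":["commands"]}

```bash
ls; mkdir -p pics; cat > h.py <<'E'
import numpy as np,cv2
from scipy.spatial.transform import Rotation as R
from plant import readout,eyes,ctrl
def cam(n):
    c=eyes.read_camera(n); return c
def save(c,f): cv2.imwrite('pics/'+f,c['color'][:,:,::-1])
def rot(c):
    a=np.array(c['attitude']); return a if a.shape==(3,3) else R.from_quat(a).as_matrix()
def pt(c,u,v,d=None):
    K=c['K']; d=c['depth'][int(v),int(u)] if d is None else d
    return rot(c)@(np.array([(u-K[0,2])/K[0,0],(v-K[1,2])/K[1,1],1])*d)+np.array(c['eye'])
def plane(c,u,v,z):
    p1=pt(c,u,v,1.0); e=np.array(c['eye']); r=p1-e; return e+r*(z-e[2])/r[2]
def cloud(c):
    K=c['K'];h,w=c['depth'].shape;u,v=np.meshgrid(np.arange(w),np.arange(h));d=c['depth']
    P=np.stack([(u-K[0,2])/K[0,0]*d,(v-K[1,2])/K[1,1]*d,d],-1)
    return P@rot(c).T+np.array(c['eye'])
def proj(c,p):
    q=rot(c).T@(np.array(p)-np.array(c['eye'])); q=c['K']@q; return q[:2]/q[2]
E
python3 - <<'E'
from h import *
print(readout.get_state())
for n in ['scene','top','wrist']:
    c=cam(n); save(c,n+'0.png'); print(n,c['eye'],c['attitude'],c['K'])
E
```

```text
pics
{'time': 0.0, 'qpos': array([ 1.13401338e+00,  2.87150661e-01,  1.57817976e+00,  1.27508420e-05,
        1.27862391e+00, -1.49989563e-01]), 'dq': array([ 4.28554000e-04, -1.97816965e-04, -3.06336585e-04,  6.99091407e-05,
       -7.19515438e-04, -2.14821780e-03]), 'joint_efforts': array([-2.50915737e-04, -4.05982876e+01, -2.92627949e+01, -1.25187598e-04,
        5.88001116e-03,  8.79001192e-06]), 'eef_pos': array([0.19062076, 0.64683352, 0.2299557 ]), 'tcp_rot': array([-0.42380457,  0.56705939,  0.42302329,  0.56558344]), 'contact_force': array([-0.31070195, -0.69516048,  0.09446679]), 'wrist_torque': array([-0.02036569,  0.01201621, -0.03679334]), 'opening': 0.9989797309088825}
scene [-0.45541964 -0.27661685  1.05746508] [ 0.68965712 -0.61071412  0.26490528 -0.28500267] [[434.40662461   0.         317.0125869 ]
 [  0.         434.40662461 196.85645852]
 [  0.           0.           1.        ]]
top [-0.34755659 -0.31945397  1.93775497] [ 0.75059707 -0.62233977  0.14549591 -0.16771459] [[514.10373345   0.         324.16736184]
 [  0.         514.10373345 190.41986382]
 [  0.           0.           1.        ]]
wrist [0.11202651 0.67039038 0.37290728] [0.79018402 0.59114803 0.09584314 0.13025864] [[348.90506592   0.         319.62582273]
 [  0.         348.90506592 197.88983489]
 [  0.           0.           1.        ]]
```

View pics/scene0.png

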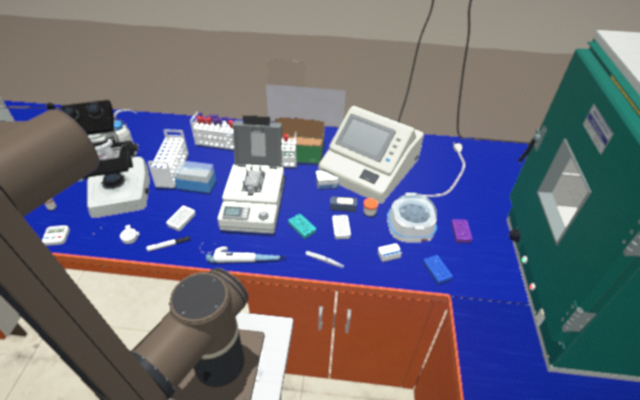

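View pics/top0.png

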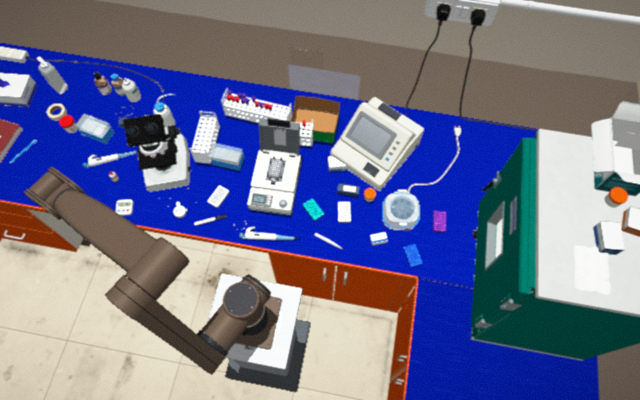

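View pics/wrist0.png

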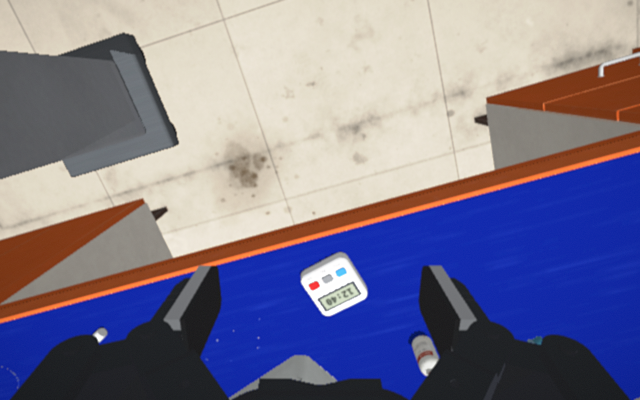

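The cycler is at scene (253,195). The white candidates are scene (181,217), (342,227), (389,252) and (327,179). I'll enlarge those areas.

```bash
python3 - <<'E'
from h import *
s=cam('scene');t=cam('top')
a=s['color'][100:290,140:420]; cv2.imwrite('pics/a.png',cv2.resize(a,None,fx=2.8,fy=2.8,interpolation=cv2.INTER_CUBIC)[:,:,::-1])
a=t['color'][100:250,190:410]; cv2.imwrite('pics/b.png',cv2.resize(a,None,fx=3.6,fy=3.6,interpolation=cv2.INTER_CUBIC)[:,:,::-1])
for u,v in [(218,196),(344,211),(378,239),(314,209),(275,170),(275,200)]: print(u,v,pt(t,u,v))
E
```

```text
218 196 [0.45688011 0.25640735 0.01413009]
344 211 [ 0.48268582 -0.26536028  0.02578977]
378 239 [ 0.38927551 -0.41746983  0.02530946]
314 209 [ 0.4727114  -0.14346729  0.01619168]
275 170 [0.57519682 0.03611826 0.10163847]
275 200 [0.46323116 0.01368    0.06031603]
```

View pics/a.png

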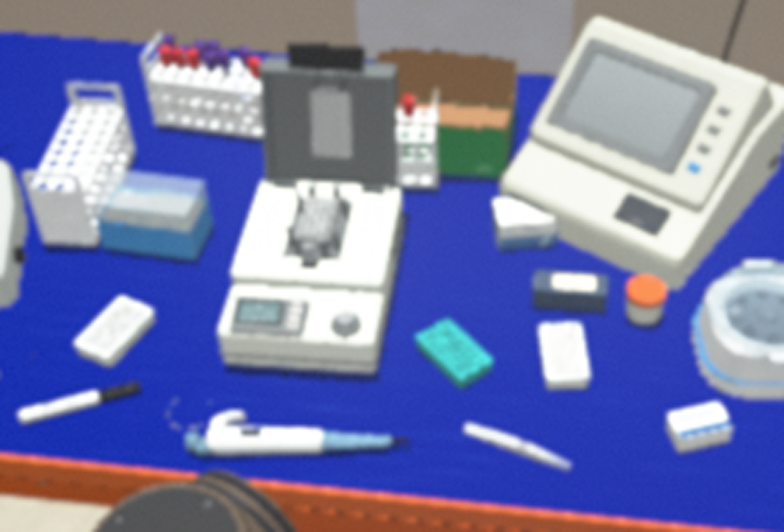

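View pics/b.png

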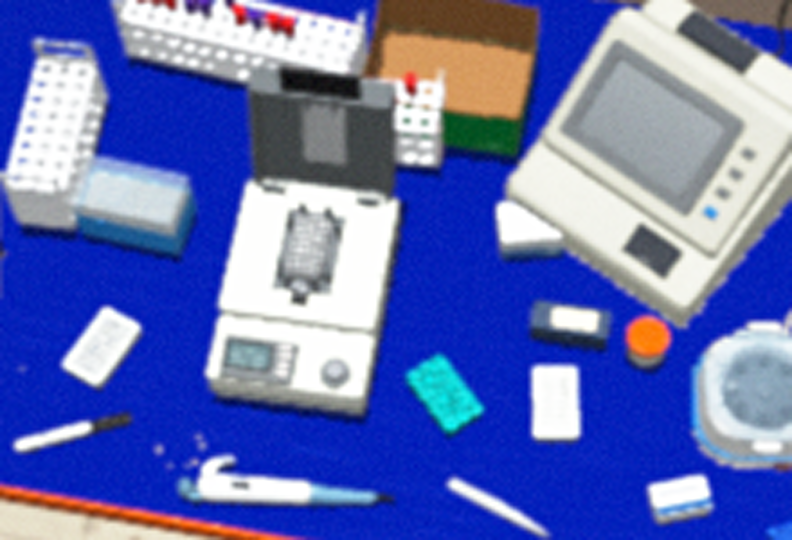

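```bash
python3 - <<'E'
from h import *
for n in ['top','scene']:
    c=cam(n);P=cloud(c);im=c['color'].astype(int)
    X=P.reshape(-1,3)
    # plates
    for nm,(x,y) in dict(L=(.457,.256),Rr=(.483,-.265)).items():
        m=(abs(P[...,0]-x)<.07)&(abs(P[...,1]-y)<.07)&(im.min(-1)>110)
        k=P[m]; print(n,nm,m.sum(),np.percentile(k[:,2],[10,50,90]))
        vs,us=np.nonzero(m)
        g=np.array([plane(c,u,v,.02) for u,v in zip(us,vs)])[:,:2].astype(np.float32)*1000
        print(cv2.minAreaRect(g))
    # case top
    m=(abs(P[...,2]-.078)<.006)&(abs(P[...,1]-.02)<.2)&(im.min(-1)>150)&(P[...,0]>.4)&(P[...,0]<.8)
    l,nl,st,_=0,0,0,0
    nl,l,st,_=cv2.connectedComponentsWithStats(m.astype(np.uint8))
    i=1+st[1:,4].argmax(); mm=l==i; k=P[mm]; print(st[i],np.median(k[:,2]))
    g=(k[:,:2]*1000).astype(np.float32); print('casetop',cv2.minAreaRect(g), cv2.boxPoints(cv2.minAreaRect(g)))
    m=(abs(P[...,2]-.060)<.006)&(abs(P[...,1]-.02)<.15)&(P[...,0]>.35)&(P[...,0]<.55)
    nl,l,st,_=cv2.connectedComponentsWithStats(m.astype(np.uint8))
    i=1+st[1:,4].argmax(); k=P[l==i]; g=(k[:,:2]*1000).astype(np.float32); print('apron',st[i],cv2.boxPoints(cv2.minAreaRect(g)))
E
```

```text
top L 821 [-0.80990626 -0.79283338  0.01910411]
((329.0050048828125, 159.14468383789062), (410.9729919433594, 124.3292236328125), 32.2174186706543)
top Rr 278 [0.00150966 0.01743933 0.02585826]
((370.6282958984375, -280.1026611328125), (321.95281982421875, 54.23113250732422), 8.456005096435547)
[251 150  50  42 977] 0.07765104945070678
casetop ((589.7509155273438, 37.30029296875), (182.7250518798828, 176.4207763671875), 2.1881377696990967) [[495.08704  121.95806 ]
 [501.823    -54.334084]
 [684.4148   -47.357475]
 [677.67883  128.93466 ]]
apron [248 186  46  25 491] [[420.99805  119.08621 ]
 [428.7096   -57.319252]
 [515.55     -53.523018]
 [507.83844  122.88245 ]]
scene L 429 [0.00217306 0.01832955 0.02239103]
((454.7327575683594, 254.23794555664062), (63.11106872558594, 99.08641052246094), 70.87052917480469)
scene Rr 451 [-0.00265749  0.01940319  0.02409953]
((301.9364318847656, -280.86859130859375), (470.74224853515625, 57.66967010498047), 5.112619876861572)
[ 223  164   60   39 1401] 0.07971329468300214
casetop ((596.676025390625, 38.499122619628906), (183.5060272216797, 175.44967651367188), 2.5687191486358643) [[501.08356  122.02366 ]
 [508.94684  -53.249714]
 [692.2685   -45.025414]
 [684.4052   130.24796 ]]
apron [218 200  60  24 718] [[424.01825  117.939026]
 [430.27692  -56.062794]
 [517.2223   -52.93547 ]
 [510.96362  121.066345]]
```

Request:
{"method": "move_arm", "body": {"commands": [[0, 0, 0, 35, -35, 5, 0], [0, 0, 0, 70, -70, 10, 0], [0, 0, 0, 105, -105, 15, 0], [0, 0, 0, 130, -145, 20, 0], [0, 0, 0, 150, -185, 20, 0], [0, 0, 0, 165, -225, 20, 0], [0, 0, 0, 180, -265, 20, 0], [0, 0, 0, 195, -300, 20, 0], [0, 0, 0, 210, -330, 20, 0], [0, 0, 0, 220, -350, 20, 0], [0, 0, 0, 220, -350, 20, 0]]}}

```text
time: 1.45
eef_pos: [0.4119, 0.2954, 0.2512]
tcp_rot: [-0.423, 0.567, 0.422, 0.567]
contact_force: [-0.2, 0.8, 0.1]
opening: 1.001
```

```bash
python3 - <<'E'
from h import *
c=cam('wrist'); save(c,'w1.png'); print(c['eye'], rot(c)); s=readout.get_state(); print(R.from_quat(s['tcp_rot']).as_matrix())
E
```

```text
[0.33315756 0.31898414 0.39400238] [[ 2.86379285e-01  9.07777147e-01  3.06476028e-01]
 [ 9.58115858e-01 -2.71014767e-01 -9.25472777e-02]
 [-9.52774410e-04  3.20143166e-01 -9.47368696e-01]]
[[ 6.58458719e-05 -9.58400010e-01  2.85428478e-01]
 [ 5.58539735e-05  2.85428482e-01  9.58400010e-01]
 [-9.99999996e-01 -4.71643697e-05  7.23247360e-05]]
```

View pics/w1.png

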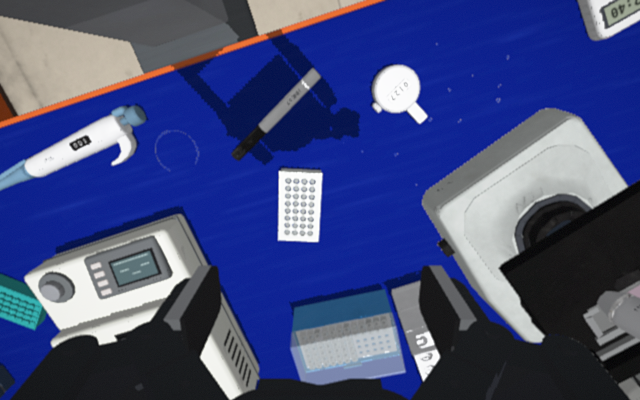

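```bash
python3 - <<'E'
from h import *
c=cam('wrist'); a=c['color'][160:250,265:335]; cv2.imwrite('pics/w1z.png',cv2.resize(a,None,fx=6,fy=6,interpolation=cv2.INTER_CUBIC)[:,:,::-1])
P=cloud(c)[160:250,265:335]; m=P[...,2]>.008; print(np.percentile(P[m][:,2],[20,50,80,95]))
E
```

```text
[0.01696902 0.01809959 0.01894479 0.01968221]
```

View pics/w1z.png

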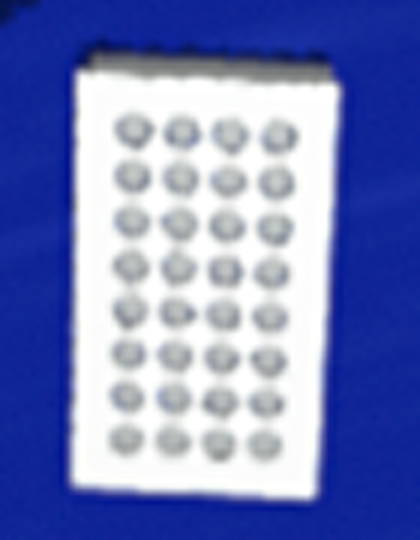

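The left plate (wrist (300,205), 18.5 mm tall, dark open wells) is the spare. The right white one should be the capped plate. I'll look at the cycler on the way and then check it.

Request:
{"method": "move_arm", "body": {"commands": [[0, 0, 0.15, 30, -60, 120, 0], [0, 0, 0.29, 60, -150, 150, 0], [0, 0, 0.29, 110, -255, 150, 0], [0, 0, 0.29, 110, -255, 150, 0], [0, 0, 0.29, 110, -255, 150, 0], [0, 0, 0.29, 110, -255, 150, 0], [0, 0, 0.29, 110, -255, 150, 0], [0, 0, 0.29, 110, -255, 150, 0], [0, 0, 0.29, 110, -255, 150, 0]]}}

```text
time: 2.45
eef_pos: [0.5209, 0.0433, 0.4009]
tcp_rot: [-0.5, 0.499, 0.501, 0.499]
contact_force: [0.6, -0.2, 0.4]
opening: 1.0
```

```bash
python3 - <<'E'
from h import *
c=cam('wrist'); save(c,'w2.png'); print(c['eye']); s=readout.get_state(); print(s['eef_pos'],R.from_quat(s['tcp_rot']).as_matrix().round(3))
np.savez('w2.npz',**c)
E
```

```text
[0.43887977 0.04290062 0.54373081]
[0.52051062 0.04381255 0.40046255] [[-0.002 -1.    -0.004]
 [ 0.001 -0.004  1.   ]
 [-1.     0.002  0.001]]
```

View pics/w2.png

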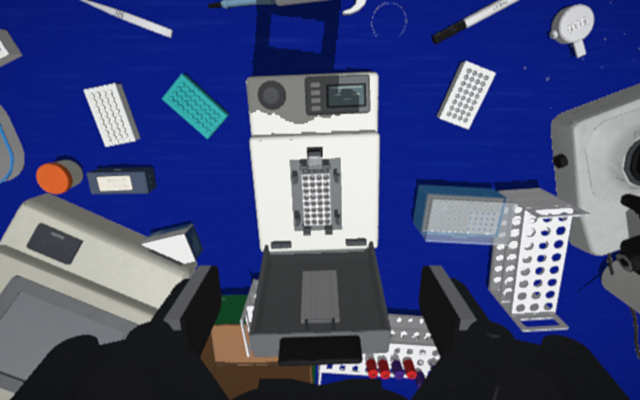

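The wrist view shows the cycler at (318,165), with the block at (317,198), the button at (270,95), the lip at (320,350), and the right white plate at (112,115) with small round bumps. Next I'll measure them and confirm the plate in a crop.

```bash
python3 - <<'E'
from h import *
c=dict(np.load('w2.npz'));P=cloud(c);im=c['color'].astype(int)
cv2.imwrite('pics/w2z.png',np.hstack([cv2.resize(c['color'][70:160,75:155],None,fx=5,fy=5,interpolation=cv2.INTER_CUBIC),cv2.resize(c['color'][150:240,285:350],None,fx=5,fy=5,interpolation=cv2.INTER_CUBIC)])[:,:,::-1])
def big(m):
    nl,l,st,_=cv2.connectedComponentsWithStats(m.astype(np.uint8)); return l==1+st[1:,4].argmax()
box=np.zeros(im.shape[:2],bool)
b=box.copy(); b[70:160,75:155]=1
m=big(b&(im[...,0]>120)); print('plate z',np.percentile(P[m][:,2],[10,50,90]))
m2=big(b&(P[...,2]>.015)&(im[...,0]>60)); 
for mm,z in((m,.021),(m2,.021)):
  v,u=np.nonzero(mm); g=np.array([plane(c,a,q,z)[:2]*1000 for a,q in zip(u,v)],np.float32); print(cv2.minAreaRect(g),cv2.boxPoints(cv2.minAreaRect(g)).round(1).tolist())
# case top
m=(abs(P[...,2]-.078)<.005)&(abs(P[...,1]-.04)<.13)&(im.min(-1)>120)&(P[...,0]<.7)
m=big(m); print('case z',np.median(P[m][:,2]));v,u=np.nonzero(m)
g=np.array([plane(c,a,q,.078)[:2]*1000 for a,q in zip(u,v)],np.float32); print('case',cv2.minAreaRect(g),cv2.boxPoints(cv2.minAreaRect(g)).round(1).tolist())
# apron
m=big((abs(P[...,2]-.060)<.005)&(abs(P[...,1]-.04)<.13)&(P[...,0]<.52)&(v*0+1 if False else True));v,u=np.nonzero(m)
g=np.array([plane(c,a,q,.06)[:2]*1000 for a,q in zip(u,v)],np.float32); print('apron',np.median(P[m][:,2]),cv2.boxPoints(cv2.minAreaRect(g)).round(1).tolist())
# block
b=box.copy(); b[150:245,285:350]=1
m=big(b&(P[...,2]>.0925)&(P[...,2]<.101)); print('block z',np.median(P[m][:,2]),m.sum()); v,u=np.nonzero(m)
g=np.array([plane(c,a,q,.097)[:2]*1000 for a,q in zip(u,v)],np.float32); print('block',cv2.minAreaRect(g),cv2.boxPoints(cv2.minAreaRect(g)).round(1).tolist())
# button
b=box.copy(); b[78:112,255:287]=1
m=b&(P[...,2]>.066); v,u=np.nonzero(m);print('btn',m.sum(),np.median(P[m],0),P[m].mean(0))
gray=cv2.cvtColor(c['color'],cv2.COLOR_RGB2GRAY)
print(cv2.HoughCircles(cv2.resize(gray[75:115,250:290],None,fx=6,fy=6,interpolation=cv2.INTER_CUBIC),cv2.HOUGH_GRADIENT,1,40,param1=80,param2=15,minRadius=30,maxRadius=120))
# lip
b=box.copy(); b[325:372,268:372]=1
m=b&(im.max(-1)<60)&(P[...,2]>.1); v,u=np.nonzero(m);print('lip px',u.min(),u.max(),v.min(),v.max(),np.percentile(P[m],[2,50,98],axis=0).round(4))
for q in range(245,375,6): print(q,P[q,320].round(3),im[q,320])
E
```

```text
plate z [0.01723105 0.01920543 0.02237247]
((488.005615234375, -263.49578857421875), (84.06895446777344, 49.92207717895508), 10.702265739440918) [[442.1000061035156, -246.8000030517578], [451.29998779296875, -295.79998779296875], [533.9000244140625, -280.20001220703125], [524.7000122070312, -231.1999969482422]]
((487.3772888183594, -263.3537292480469), (83.15499877929688, 48.62202835083008), 10.956452369689941) [[441.8999938964844, -247.39999389648438], [451.20001220703125, -295.1000061035156], [532.7999877929688, -279.29998779296875], [523.5999755859375, -231.60000610351562]]
case z 0.07795445073821006
case ((591.6802368164062, 38.98979949951172), (172.71490478515625, 173.46725463867188), 2.345841407775879) [[501.79998779296875, 122.0999984741211], [508.8999938964844, -51.20000076293945], [681.5, -44.099998474121094], [674.4000244140625, 129.1999969482422]]
apron 0.060101918851667296 [[426.70001220703125, 118.9000015258789], [434.1000061035156, -54.5], [511.5, -51.20000076293945], [504.20001220703125, 122.19999694824219]]
block z 0.09654949530765819 904
block ((590.8021240234375, 38
[... 518 characters left out ...]
1]
263 [0.7   0.045 0.075] [55 57 59]
269 [0.703 0.045 0.087] [58 61 61]
275 [0.698 0.044 0.113] [100 100 102]
281 [0.701 0.044 0.124] [101 101 103]
287 [0.704 0.044 0.134] [100 101 102]
293 [0.706 0.044 0.144] [100 100 101]
299 [0.709 0.044 0.154] [101 101 102]
305 [0.711 0.044 0.164] [100 101 101]
311 [0.713 0.044 0.173] [100 101 101]
317 [0.718 0.044 0.18 ] [ 98  99 101]
323 [0.729 0.044 0.176] [67 68 70]
329 [0.731 0.044 0.186] [54 56 57]
335 [0.708 0.044 0.223] [ 96 100 101]
341 [0.709 0.044 0.231] [17 17 17]
347 [0.711 0.044 0.238] [18 19 18]
353 [0.713 0.044 0.245] [16 16 16]
359 [0.715 0.044 0.251] [27 27 29]
365 [0.857 0.045 0.113] [153 154 155]
371 [0.868 0.045 0.114] [232 232 232]
```

View pics/w2z.png

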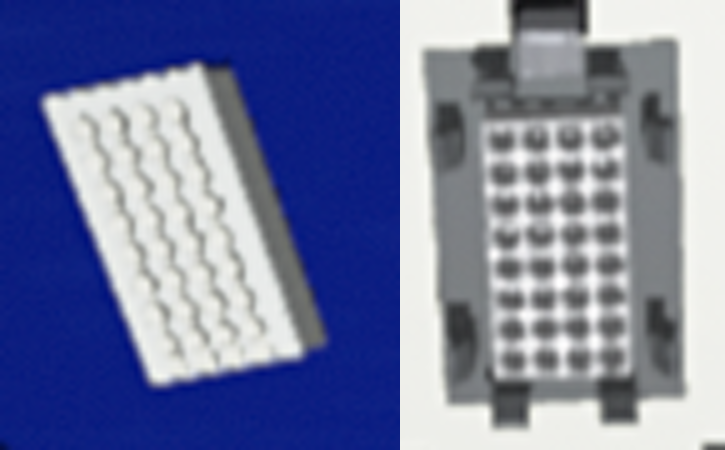

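Confirmed: the right plate at (112,115) has four rows of white round caps, so it is the capped one. The teal plate at (195,105) is a look-alike. I'll hover over the capped plate.

Request:
{"method": "move_arm", "body": {"commands": [[0, 0, 0.1, -10, -50, 0, 0], [0, 0, 0.19, -20, -100, -10, 0], [0, 0, 0.19, -25, -150, -40, 0], [0, 0, 0.19, -30, -190, -75, 0], [0, 0, 0.19, -33, -225, -110, 0], [0, 0, 0.19, -33, -260, -145, 0], [0, 0, 0.19, -33, -290, -185, 0], [0, 0, 0.19, -33, -305, -225, 0], [0, 0, 0.19, -33, -307, -260, 0], [0, 0, 0.19, -33, -307, -260, 0], [0, 0, 0.19, -33, -307, -260, 0]]}}

```text
time: 3.6
eef_pos: [0.4877, -0.2613, 0.1402]
tcp_rot: [-0.545, 0.449, 0.548, 0.449]
contact_force: [0.6, 0.4, 1.4]
opening: 1.0
```

```bash
python3 - <<'E'
from h import *
c=cam('wrist'); save(c,'w3.png'); np.savez('w3.npz',**c); s=readout.get_state(); M=R.from_quat(s['tcp_rot']).as_matrix(); print(s['eef_pos'],M.round(3)); print(proj(c,s['eef_pos']),proj(c,[*s['eef_pos'][:2],.02]))
P=cloud(c);im=c['color'].astype(int)
m=((P[...,2]>.012)&(P[...,2]<.03)&(np.hypot(P[...,0]-.487,P[...,1]+.263)<.07)).astype(np.uint8)
nl,l,st,_=cv2.connectedComponentsWithStats(m); m=l==1+st[1:,4].argmax()
print('z',np.percentile(P[m][:,2],[5,50,95]),m.sum())
m=m&(im[...,0]>150)
g=(P[m][:,:2]*1000).astype(np.float32); r=cv2.minAreaRect(g); print(r,cv2.boxPoints(r).round(1).tolist())
v,u=np.nonzero(m); g=np.array([plane(c,a,q,.0185)[:2]*1000 for a,q in zip(u,v)],np.float32);r=cv2.minAreaRect(g); print(r,cv2.boxPoints(r).round(1).tolist())
E
```

```text
[ 0.48882466 -0.26229295  0.14230318] [[ 0.    -0.981 -0.194]
 [-0.    -0.194  0.981]
 [-1.    -0.    -0.001]]
[317.40882632 271.53015537] [317.93758209 191.55681166]
z [0.01753702 0.01902089 0.02265246] 6036
((506.8601379394531, -261.8399963378906), (45.93517303466797, 47.61953353881836), 9.387038230895996) [[480.29998779296875, -242.10000610351562], [488.1000061035156, -289.1000061035156], [533.4000244140625, -281.6000061035156], [525.5999755859375, -234.60000610351562]]
((506.26861572265625, -262.1448974609375), (45.829063415527344, 47.45297622680664), 11.147917747497559) [[479.20001220703125, -243.3000030517578], [488.3999938964844, -289.8999938964844], [533.2999877929688, -281.0], [524.2000122070312, -234.39999389648438]]
```

View pics/w3.png

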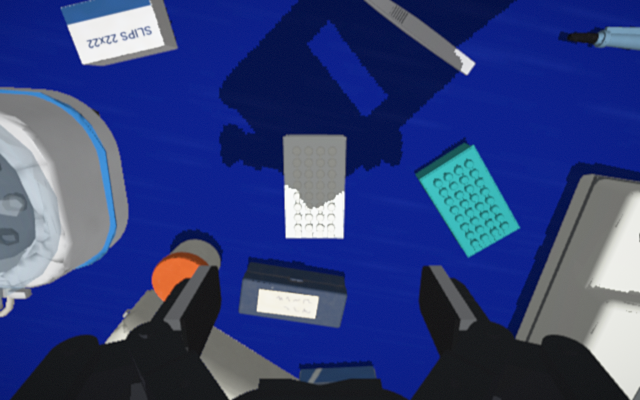

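```bash
python3 - <<'E'
from h import *
c=dict(np.load('w3.npz'));P=cloud(c)
hsv=cv2.cvtColor(c['color'],cv2.COLOR_RGB2HSV)
m=((hsv[...,1]<60)&(np.hypot(P[...,0]-.487,P[...,1]+.263)<.06)&(P[...,2]>.0155)).astype(np.uint8)
nl,l,st,_=cv2.connectedComponentsWithStats(m); m=l==1+st[1:,4].argmax(); print(m.sum())
v,u=np.nonzero(m); g=np.array([plane(c,a,q,.0187)[:2]*1000 for a,q in zip(u,v)],np.float32);r=cv2.minAreaRect(g); print(r,cv2.boxPoints(r).round(1).tolist())
g=(P[m][:,:2]*1000).astype(np.float32); print(cv2.minAreaRect(g),g.mean(0))
for v in range(130,245,10):
  w=np.nonzero(m[v])[0]; print(v,w.min() if len(w) else 0,w.max() if len(w) else 0)
E
```

```text
10351
((656.1612548828125, -383.63189697265625), (150.60958862304688, 128.39093017578125), 10.490437507629395) [[570.4000244140625, -334.20001220703125], [593.7999877929688, -460.5], [741.9000244140625, -433.0], [718.5, -306.79998779296875]]
((487.2286071777344, -305.3028869628906), (25.86941909790039, 43.551063537597656), 61.1442756652832) [ 487.3009  -306.46265]
130 0 0
140 0 0
150 0 0
160 0 0
170 0 0
180 0 0
190 0 0
200 0 0
210 0 0
220 0 0
230 0 0
240 0 0
```

```bash
python3 - <<'E'
from h import *
c=dict(np.load('w3.npz'));P=cloud(c)
hsv=cv2.cvtColor(c['color'],cv2.COLOR_RGB2HSV); m=np.zeros((400,640),np.uint8); m[125:246,270:360]=((hsv[...,1]<90))[125:246,270:360]
nl,l,st,_=cv2.connectedComponentsWithStats(m); m=l==1+st[1:,4].argmax(); print(m.sum())
for v in range(130,245,10):
  w=np.nonzero(m[v])[0]; print(v,w.min() if len(w) else 0,w.max() if len(w) else 0, P[v,(w.min()+w.max())//2].round(4) if len(w) else '')
v,u=np.nonzero(m); g=np.array([plane(c,a,q,.0187)[:2]*1000 for a,q in zip(u,v)],np.float32);r=cv2.minAreaRect(g); print(r,cv2.boxPoints(r).round(1).tolist())
E
```

```text
6380
130 0 0 
140 283 346 [ 0.4497 -0.273   0.0183]
150 283 345 [ 0.4572 -0.2716  0.0186]
160 283 345 [ 0.4645 -0.2702  0.0199]
170 283 345 [ 0.4727 -0.2686  0.018 ]
180 284 344 [ 0.4802 -0.2671  0.0196]
190 284 344 [ 0.4885 -0.2655  0.0189]
200 284 344 [ 0.4968 -0.2639  0.0188]
210 285 344 [ 0.5047 -0.2624  0.02  ]
220 285 343 [ 0.5135 -0.2607  0.0194]
230 285 343 [ 0.5227 -0.259   0.0182]
240 0 0 
((487.39306640625, -265.6712646484375), (86.03408813476562, 48.59910583496094), 10.936287879943848) [[440.5, -250.0], [449.79998779296875, -297.70001220703125], [534.2000122070312, -281.3999938964844], [525.0, -233.6999969482422]]
```

Request:
{"method": "move_arm", "body": {"commands": [[0, 0, 0, 0, -3, -50, 0], [0, 0, 0, 0, -3, -100, 0], [0, 0, 0, 0, -3, -125, 0], [0, 0, 0, 0, -3, -140, 0], [0, 0, 0, 0, -3, -140, 0], [0, 0, 0, 0, -3, -140, 150], [0, 0, 0, 0, -3, -140, 200], [0, 0, 0, 0, -3, -140, 200], [0, 0, 0, 0, -3, -140, 200], [0, 0, 0, 0, -3, -140, 200], [0, 0, 0, 0, -3, -140, 200]], "newtons": 30}}

```text
time: 4.75
eef_pos: [0.4903, -0.2664, 0.0047]
tcp_rot: [0.548, -0.449, -0.545, -0.449]
contact_force: [-0.4, 1.2, 6.6]
opening: 0.53
```

```bash
python3 - <<'E'
from h import *
c=cam('wrist'); save(c,'w4.png'); s=readout.get_state(); print(s['eef_pos'],s['contact_force'],s['opening'])
E
```

```text
[ 0.49031911 -0.26636047  0.0046543 ] [-0.75351664  1.41605765  7.79869799] 0.534701333168744
```

View pics/w4.png

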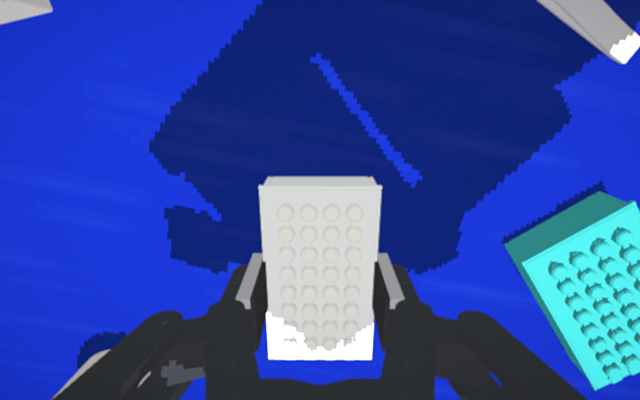

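Request:
{"method": "move_arm", "body": {"commands": [[0, 0, 0, 0, 0, 30, 200], [0, 0, 0, 0, 0, 70, 200], [0, 0, 0, 0, 10, 115, 200], [0, 0, 0, 10, 40, 150, 200], [0, 0, -0.05, 25, 80, 175, 200], [0, 0, -0.1, 45, 125, 185, 200], [0, 0, -0.15, 65, 170, 185, 200], [0, 0, -0.152, 85, 215, 185, 200], [0, 0, -0.152, 95, 260, 185, 200], [0, 0, -0.152, 102, 305, 185, 200], [0, 0, -0.152, 102, 305, 185, 200], [0, 0, -0.152, 102, 305, 185, 200]]}}

```text
time: 6.0
eef_pos: [0.5921, 0.0395, 0.1898]
tcp_rot: [0.513, -0.489, -0.51, -0.488]
contact_force: [-0.3, -0.4, -0.3]
opening: 0.532
```

```bash
python3 - <<'E'
from h import *
c=cam('wrist'); save(c,'w5.png');np.savez('w5.npz',**c); s=readout.get_state(); print(s['eef_pos'],s['contact_force'],s['opening'],R.from_quat(s['tcp_rot']).as_matrix().round(3))
E
```

```text
[0.5921282  0.03847894 0.18972819] [ 1.2548102  -0.55785574 -0.96778643] 0.5342889466112803 [[ 0.003 -0.999 -0.044]
 [-0.004 -0.044  0.999]
 [-1.    -0.003 -0.004]]
```

View pics/w5.png

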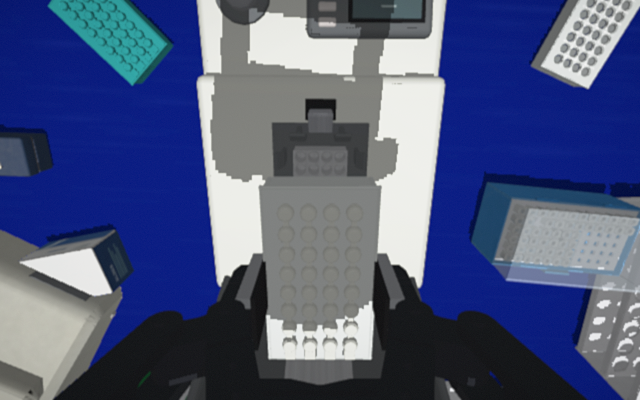

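```bash
python3 - <<'E'
from h import *
c=dict(np.load('w5.npz'));P=cloud(c)
s=readout.get_state(); p=s['eef_pos'];M=R.from_quat(s['tcp_rot']).as_matrix()
b=np.zeros((400,640),bool); b[175:358,258:384]=1
m=b&(P[...,2]>.19)
print('plate z',np.percentile(P[m][:,2],[5,50,95]))
zt=p[2]+.0138
ed=[]
for v in range(190,352,8):
    w=np.nonzero(m[v])[0]
    print(v,w.min(),w.max(),end='; ')
print()
# front edge row at zt and back edge
for u in (280,300,320,340,360):
    w=np.nonzero(m[:,u])[0]; print(u,w.min(),w.max(),P[w.min()+1,u].round(4),P[w.max()-1,u].round(4))
for (u,v) in [(260,186),(381,186),(268,359),(373,359)]:
    q=plane(c,u,v,zt); print((M.T@(q-p)*1000).round(1),(q*1000).round(1))
E
```

```text
plate z [0.20245036 0.20414856 0.2110926 ]
190 259 380; 198 259 380; 206 260 379; 214 260 379; 222 261 378; 230 261 383; 238 260 377; 246 262 377; 254 258 383; 262 258 383; 270 258 383; 278 258 383; 286 258 383; 294 258 383; 302 258 383; 310 258 383; 318 258 383; 326 258 383; 334 258 383; 342 258 383; 350 268 371; 
280 178 357 [0.5501 0.0209 0.1913] [0.6313 0.023  0.2035]
300 180 357 [0.5498 0.0294 0.1939] [0.6309 0.0322 0.2034]
320 178 357 [0.5492 0.0376 0.1915] [0.6308 0.0415 0.2031]
340 179 357 [0.5491 0.046  0.192 ] [0.6301 0.0507 0.2033]
360 179 357 [0.5487 0.0543 0.1921] [0.6307 0.0601 0.2022]
[-13.8  43.4 -22.1] [549.7  14.5 203.5]
[-14.   43.5  24.5] [547.5  61.1 203.5]
[-13.6 -40.3 -22.8] [633.3  17.5 203.5]
[-13.8 -40.   25.7] [630.9  66.  203.5]
```

Request:
{"method": "move_arm", "body": {"commands": [[0, 0, 0, 0, 0, -40, 200], [0, 0, 0, 0, 0, -70, 200], [0, 0, 0, 0, 0, -85, 200], [0, 0, 0, 0, 0, -92, 200], [0, 0, 0, 0, 0, -95, 200]]}}

```text
time: 6.55
eef_pos: [0.5925, 0.0377, 0.095]
tcp_rot: [0.512, -0.489, -0.509, -0.489]
contact_force: [-0.2, 1.5, 1.4]
opening: 0.529
```

```bash
python3 - <<'E'
from h import *
s=readout.get_state(); print(s['eef_pos'],s['contact_force'],s['wrist_torque'],s['opening'])
c=cam('wrist'); save(c,'w6.png')
E
```

```text
[0.59253586 0.03768509 0.09503688] [-0.17877381  1.45401091  1.35265246] [ 0.23484213  0.04990902 -0.03095219] 0.5290277720092652
```

View pics/w6.png

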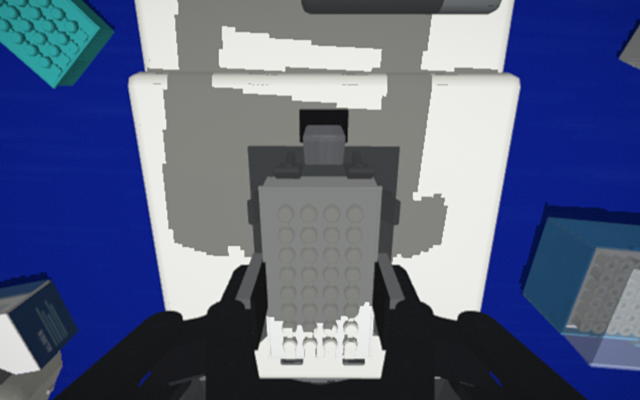

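Request:
{"method": "move_arm", "body": {"commands": [[0, 0, 0, 0, 0, -4, 200], [0, 0, 0, 0, 0, -8, 200], [0, 0, 0, 0, 0, -8, 200]]}}

```text
time: 6.9
eef_pos: [0.5923, 0.0377, 0.0863]
tcp_rot: [0.512, -0.489, -0.509, -0.489]
contact_force: [0.4, 2.0, -1.6]
opening: 0.528
```

Request:
{"method": "move_arm", "body": {"commands": [[0, 0, 0, 0, 0, 0, 90], [0, 0, 0, 0, 0, 0, 40], [0, 0, 0, 0, 0, 0, 20], [0, 0, 0, 0, 0, 0, 10], [0, 0, 0, 0, 0, 15, 0], [0, 0, 0, 0, 0, 45, 0], [0, 0, 0, 0, 0, 90, 0], [0, 0, 0, 0, 0, 140, 0], [0, 0, 0, 0, 0, 170, 0], [0, 0, 0, 0, 0, 170, 0]]}}

```text
time: 7.9
eef_pos: [0.5954, 0.0374, 0.2651]
tcp_rot: [0.516, -0.486, -0.505, -0.492]
contact_force: [0.7, -0.2, 1.2]
opening: 0.999
```

```bash
python3 - <<'E'
from h import *
s=readout.get_state(); print(s['eef_pos'],s['contact_force'],s['opening'])
c=cam('wrist'); save(c,'w7.png');np.savez('w7.npz',**c)
P=cloud(c);im=c['color'].astype(int)
m=(np.abs(P[...,0]-.591)<.06)&(np.abs(P[...,1]-.0387)<.035)&(P[...,2]>.0965)&(P[...,2]<.112)
k=P[m];print(m.sum(),np.percentile(k[:,2],[5,25,50,75,95]))
m2=m&(im.max(-1)>150)
g=(P[m2][:,:2]*1000).astype(np.float32); print(cv2.minAreaRect(g))
mc=(np.abs(P[...,2]-.078)<.005)&(np.abs(P[...,0]-.56)<.1)&(np.abs(P[...,1]-.0387)<.1); print('case z',np.median(P[mc][:,2]))
E
```

```text
[0.5954303  0.03736145 0.26512697] [ 0.69614366 -0.20482323  1.20436665] 0.9989015459838765
5698 [0.09836319 0.09932584 0.10017952 0.10250632 0.10413412]
((608.6038818359375, 38.25816345214844), (63.163330078125, 47.60572052001953), 2.3907222747802734)
case z 0.078057960155895
```

View pics/w7.png

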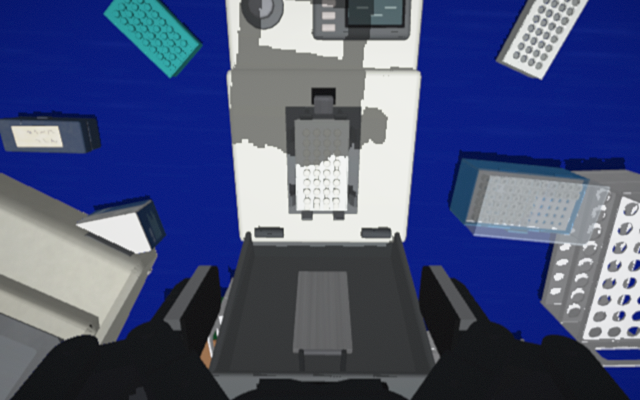

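The plate is seated: its ledge is at z≈0.0996 and the caps at 0.103. Next I shut the fingers and go behind the lid lip.

Request:
{"method": "move_arm", "body": {"commands": [[0, 0, 0, 0, 2, 40, 255], [0, 0, 0, 20, 5, 70, 255], [0, 0, 0, 60, 5, 75, 255], [0, 0, 0, 105, 5, 75, 255], [0, 0, 0, 152, 5, 75, 255], [0, 0, 0, 152, 5, 40, 255], [0, 0, 0, 152, 5, 0, 255], [0, 0, 0, 152, 5, -28, 255], [0, 0, 0, 152, 5, -28, 255]]}}

```text
time: 8.85
eef_pos: [0.7422, 0.0427, 0.2238]
tcp_rot: [-0.51, 0.491, 0.511, 0.487]
contact_force: [0.4, 0.5, -1.6]
opening: 0.005
```

```bash
python3 - <<'E'
from h import *
s=readout.get_state(); print(s['eef_pos'],s['contact_force'],s['opening'],R.from_quat(s['tcp_rot']).as_matrix().round(3),s['qpos'])
c=cam('wrist'); save(c,'w8.png')
c=cam('scene'); cv2.imwrite('pics/s8.png',cv2.resize(c['color'][80:280,140:400],None,fx=3,fy=3)[:,:,::-1])
E
```

```text
[0.74215307 0.04268898 0.22375999] [ 0.42525229  0.49239437 -1.57403339] 0.004678477752252176 [[-0.004 -0.999 -0.043]
 [-0.003 -0.043  0.999]
 [-1.     0.004 -0.003]] [-0.07744517  0.44251095  1.38917418 -0.00381701  1.31345873 -1.68999237]
```

View pics/w8.png

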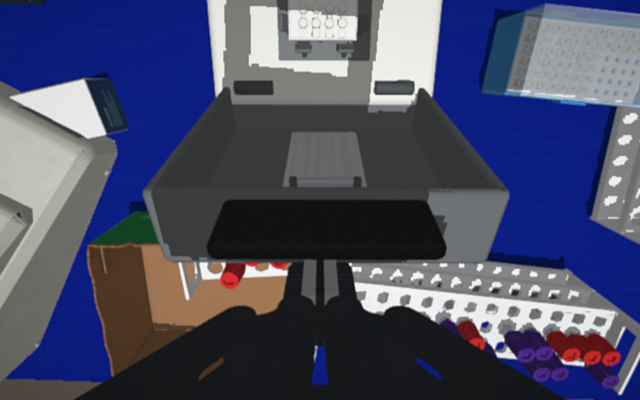

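View pics/s8.png

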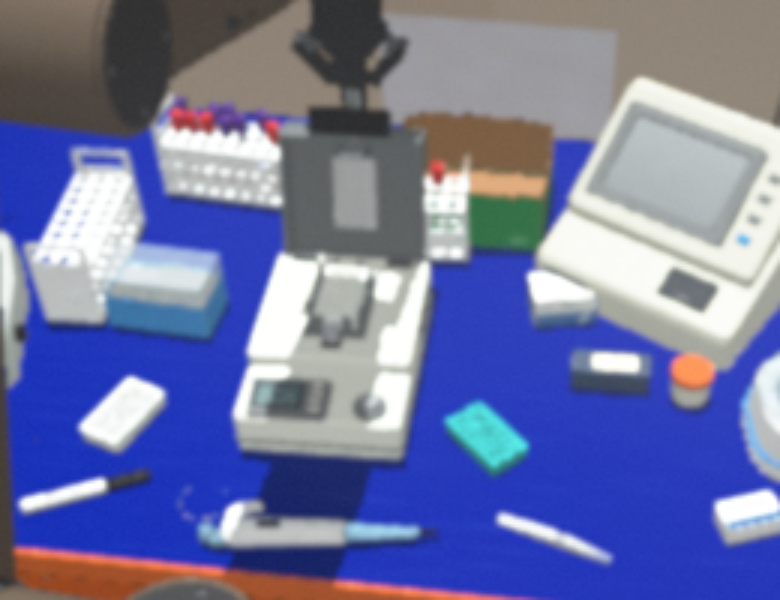

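```bash
python3 - <<'E'
from h import *
p=np.array([.7422,.0427,.2238]); H=np.array([.678,.077])
for t in [1.75,1.65,1.5,1.35,1.2,1.05,.9,.75,.6,.45,.3,.2,.12,.06,0]:
    r=.166+ .009*np.clip((1.2-t)/1.0,0,1)
    f=np.array([-np.cos(t),np.sin(t)]);n=np.array([np.sin(t),np.cos(t)])
    q=H+r*f+.012*n
    if t>1.57: q[0]=(H+.1815*f+.012*n)[0]
    q[0]+=.011
    print(t,q.round(4),((q-p[[0,2]])*1000).round(0))
E
```

```text
1.75 [0.7332 0.2382] [-9. 14.]
1.65 [0.7153 0.2415] [-27.  18.]
1.5 [0.6892 0.2434] [-53.  20.]
1.35 [0.6644 0.2416] [-78.  18.]
1.2 [0.64   0.2361] [-102.   12.]
1.05 [0.6161 0.2281] [-126.    4.]
0.9 [0.5935 0.2166] [-149.   -7.]
0.75 [0.5728 0.2017] [-169.  -22.]
0.6 [0.5543 0.1837] [-188.  -40.]
0.45 [0.5387 0.1629] [-204.  -61.]
0.3 [0.5262 0.1399] [-216.  -84.]
0.2 [0.5199 0.1235] [-222. -100.]
0.12 [0.5167 0.1099] [-226. -114.]
0.06 [0.515  0.0995] [-227. -124.]
0 [0.514 0.089] [-228. -135.]
```

Pull the lid to about 0.75 rad first.

Request:
{"method": "move_arm", "body": {"commands": [[0, 0, 0, 0, 0, 12, 255], [0, 0, 0, -9, 0, 14, 255], [0, 0, 0, -27, 0, 17, 255], [0, 0, 0, -40, 0, 18, 255], [0, 0, 0, -53, 0, 18, 255], [0, 0, 0, -78, 0, 16, 255], [0, 0, 0, -102, 0, 10, 255], [0, 0, 0, -126, 0, 2, 255], [0, 0, 0, -149, 0, -9, 255], [0, 0, 0, -169, 0, -24, 255], [0, 0, 0, -169, 0, -24, 255]]}}

```text
time: 10.05
eef_pos: [0.5736, 0.0428, 0.208]
tcp_rot: [0.513, -0.488, -0.508, -0.49]
contact_force: [-0.0, 0.4, -0.3]
opening: 0.003
```

```bash
python3 - <<'E'
from h import *
s=readout.get_state(); print(s['eef_pos'],s['contact_force'],s['opening'])
c=cam('wrist'); save(c,'w9.png')
c=cam('scene'); cv2.imwrite('pics/s9.png',cv2.resize(c['color'][80:280,140:400],None,fx=3,fy=3)[:,:,::-1])
E
```

```text
[0.57359412 0.04284022 0.20799559] [-0.02642941  0.44983465 -0.28804505] 0.003098292495274337
```

View pics/w9.png

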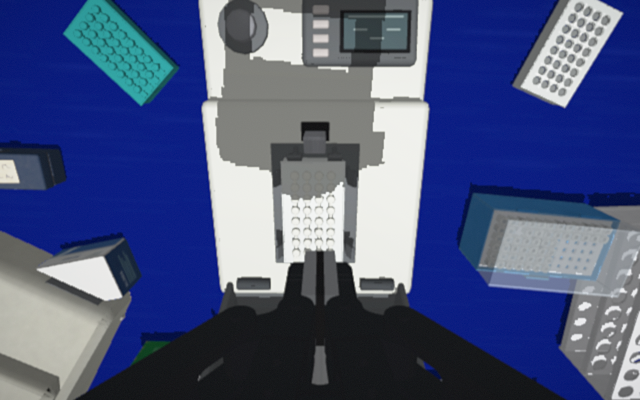

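View pics/s9.png

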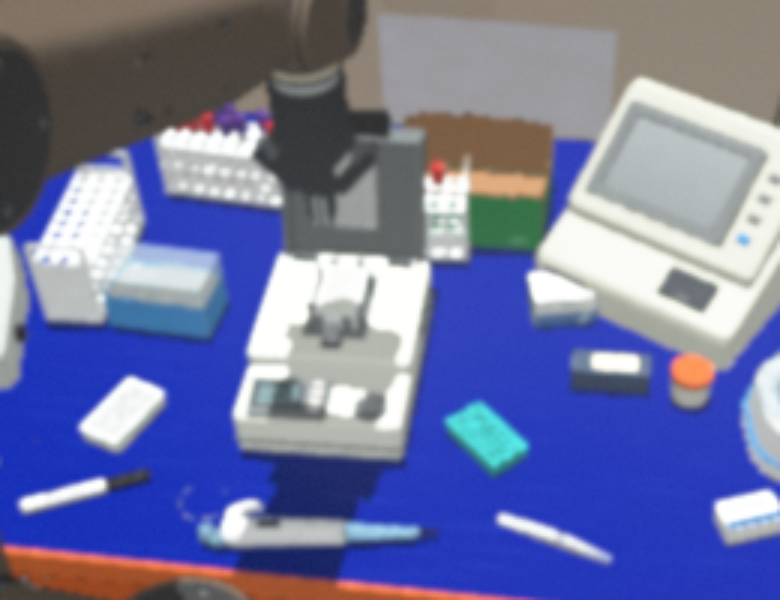

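The lid didn't move. The arm was still settling when I measured, so the fingers passed over the lip. I'll repeat it with settled measurements.

Request:
{"method": "move_arm", "body": {"commands": [[0, 0, 0, 0, 0, 45, 255], [0, 0, 0, 15, 0, 90, 255], [0, 0, 0, 50, 0, 122, 255], [0, 0, 0, 90, 0, 122, 255], [0, 0, 0, 130, 0, 122, 255], [0, 0, 0, 173, 0, 122, 255], [0, 0, 0, 173, 0, 90, 255], [0, 0, 0, 173, 0, 60, 255], [0, 0, 0, 173, 0, 40, 255], [0, 0, 0, 173, 0, 28, 255], [0, 0, 0, 173, 0, 28, 255], [0, 0, 0, 173, 0, 28, 255]]}}

```text
time: 11.35
eef_pos: [0.7511, 0.0424, 0.2404]
tcp_rot: [0.516, -0.487, -0.505, -0.492]
contact_force: [0.5, 0.2, 0.9]
opening: -0.001
```

```bash
python3 - <<'E'
from h import *
c=cam('wrist'); s=readout.get_state(); print(s['eef_pos'],s['contact_force'],s['dq'].round(3))
save(c,'w10.png')
P=cloud(c); im=c['color'].astype(int)
for v in range(170,275,8): print(v,P[v,290].round(4),im[v,290])
E
```

```text
[0.75127795 0.04233243 0.24116383] [ 0.30779757 -1.22812037  0.5299073 ] [-0.001 -0.012 -0.004 -0.003 -0.004 -0.002]
170 [0.7086 0.0268 0.2275] [21 21 22]
178 [0.7108 0.0273 0.2331] [15 15 16]
186 [0.7128 0.0278 0.2384] [16 14 16]
194 [0.7139 0.0285 0.2457] [14 13 17]
202 [0.7157 0.0289 0.2504] [16 15 18]
210 [0.7183 0.0291 0.2525] [19 18 20]
218 [0.7215 0.0292 0.2532] [15 16 16]
226 [0.742  0.0263 0.2154] [57 59 60]
234 [0.7969 0.0181 0.1107] [133  24  24]
242 [0.8595 0.0097 0.0023] [176 107  78]
250 [0.8278 0.016  0.0816] [238 240 242]
258 [0.8812 0.01   0.0026] [162 120  86]
266 [0.7441 0.0294 0.252 ] [48 38 33]
274 [0.7448 0.0299 0.2571] [24 26 28]
```

View pics/w10.png

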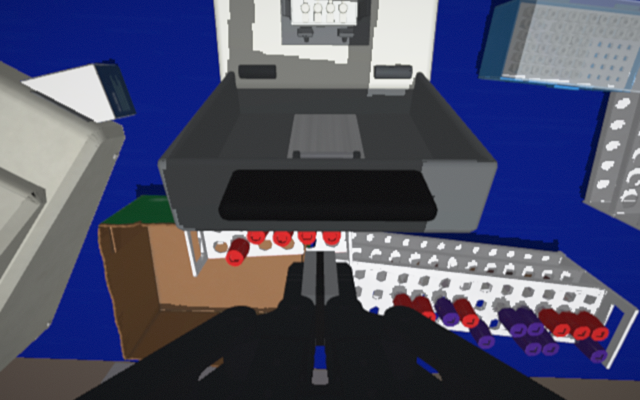

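Request:
{"method": "move_arm", "body": {"commands": [[0, 0, 0, 0, 0, -9, 255], [0, 0, 0, -8, 0, -9, 255], [0, 0, 0, -16, 0, -9, 255], [0, 0, 0, -26, 0, -8, 255], [0, 0, 0, -36, 0, -8, 255], [0, 0, 0, -49, 0, -7, 255], [0, 0, 0, -62, 0, -7, 255], [0, 0, 0, -75, 0, -7, 255], [0, 0, 0, -87, 0, -8, 255], [0, 0, 0, -99, 0, -9, 255], [0, 0, 0, -111, 0, -12, 255], [0, 0, 0, -111, 0, -12, 255]]}}

```text
time: 12.6
eef_pos: [0.6411, 0.0419, 0.2325]
tcp_rot: [0.518, -0.485, -0.503, -0.494]
contact_force: [2.4, -0.5, 3.3]
opening: -0.002
```

```bash
python3 - <<'E'
from h import *
c=cam('wrist'); s=readout.get_state(); print(s['eef_pos'],s['contact_force'],s['dq'].round(3))
save(c,'w11.png')
c=cam('scene'); cv2.imwrite('pics/s11.png',cv2.resize(c['color'][80:280,140:400],None,fx=3,fy=3)[:,:,::-1])
E
```

```text
[0.64122262 0.04208054 0.23197267] [ 3.84821419 -0.90051662  3.84320283] [ 0.002  0.026 -0.011  0.006  0.01  -0.   ]
```

View pics/w11.png

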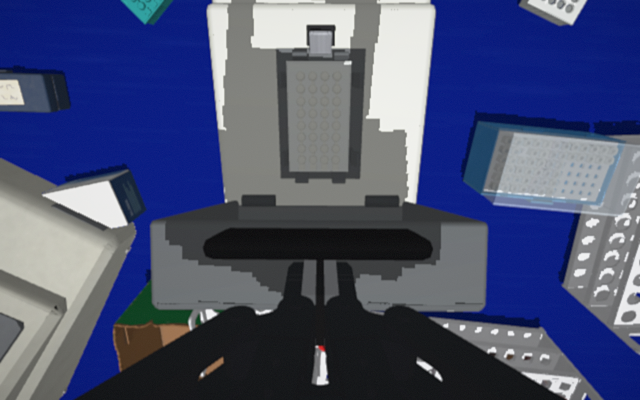

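View pics/s11.png

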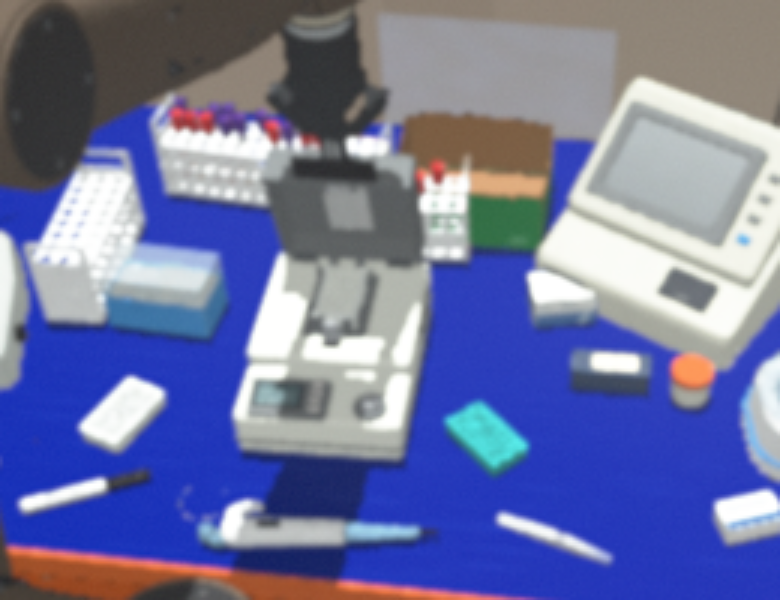

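Request:
{"method": "move_arm", "body": {"commands": [[0, 0, 0, -13, 0, -4, 255], [0, 0, 0, -25, 0, -8, 255], [0, 0, 0, -37, 0, -13, 255], [0, 0, 0, -48, 0, -19, 255], [0, 0, 0, -58, 0, -26, 255], [0, 0, 0, -68, 0, -34, 255], [0, 0, 0, -78, 0, -43, 255], [0, 0, 0, -87, 0, -52, 255], [0, 0, 0, -95, 0, -62, 255], [0, 0, 0, -102, 0, -73, 255], [0, 0, 0, -115, 0, -92, 255], [0, 0, 0, -115, 0, -92, 255]]}}

```text
time: 13.9
eef_pos: [0.5122, 0.0387, 0.1342]
tcp_rot: [-0.511, 0.496, 0.512, 0.48]
contact_force: [-28.9, -14.9, 11.1]
opening: 0.002
```

```bash
python3 - <<'E'
from h import *
c=cam('wrist'); s=readout.get_state(); print(s['eef_pos'],s['contact_force'],s['dq'].round(3))
save(c,'w12.png')
E
```

```text
[0.51219972 0.03873942 0.13422292] [-28.82768296 -14.67353233  10.40739627] [ 0.002  0.014 -0.013  0.003  0.02   0.   ]
```

View pics/w12.png

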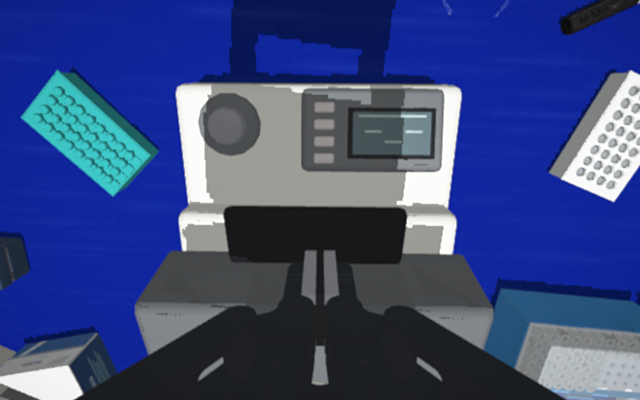

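Request:
{"method": "move_arm", "body": {"commands": [[0, 0, 0, -2, 1, 2, 255], [0, 0, 0, -5, 2, 3, 255], [0, 0, 0, -7, 3, 3, 255]]}}

```text
time: 14.25
eef_pos: [0.5048, 0.0421, 0.1367]
tcp_rot: [-0.51, 0.497, 0.513, 0.48]
contact_force: [1.1, 0.7, -0.8]
opening: -0.002
```

```bash
python3 - <<'E'
from h import *
c=cam('wrist'); s=readout.get_state(); print(s['eef_pos'],s['contact_force'],s['wrist_torque'],s['dq'].round(3),R.from_quat(s['tcp_rot']).as_matrix().round(3))
save(c,'w13.png')
P=cloud(c)
for v in range(200,345,8): print(v,P[v,250].round(4),P[v,280].round(4),P[v,300].round(3))
E
```

```text
[0.50495904 0.04228918 0.13705495] [-0.1568622   0.9550574   0.30883131] [-0.02009086 -0.03090219 -0.01813833] [ 0.001  0.006 -0.015 -0.003 -0.002 -0.002] [[-0.019 -0.999 -0.046]
 [-0.014 -0.046  0.999]
 [-1.     0.02  -0.013]]
200 [ 0.4985 -0.0055  0.0616] [0.4978 0.0143 0.0609] [0.498 0.028 0.059]
208 [ 0.5049 -0.006   0.0596] [0.5028 0.0146 0.0625] [0.503 0.028 0.06 ]
216 [ 0.5082 -0.0047  0.066 ] [0.5072 0.0151 0.066 ] [0.507 0.028 0.065]
224 [0.491  0.0069 0.1218] [0.4901 0.0217 0.122 ] [0.489 0.032 0.123]
232 [0.4951 0.0069 0.1222] [0.4938 0.0219 0.1233] [0.494 0.032 0.123]
240 [0.4997 0.0067 0.1216] [0.4987 0.0218 0.1219] [0.498 0.032 0.122]
248 [0.5046 0.0065 0.1206] [0.5041 0.0216 0.1198] [0.503 0.032 0.121]
256 [0.5089 0.0064 0.1208] [0.5084 0.0217 0.1204] [0.508 0.032 0.121]
264 [0.5144 0.006  0.1191] [0.5137 0.0216 0.1189] [0.498 0.033 0.147]
272 [0.5198 0.0057 0.1179] [0.5195 0.0214 0.117 ] [0.499 0.034 0.153]
280 [0.5211 0.0068 0.1236] [0.5207 0.0222 0.123 ] [0.499 0.034 0.158]
288 [0.5224 0.0079 0.1291] [0.5215 0.0229 0.1292] [0.499 0.035 0.164]
296 [0.5232 0.0091 0.1347] [0.5226 0.0236 0.1344] [0.494 0.035 0.177]
304 [0.5241 0.0101 0.1399] [0.494  0.029  0.1822] [0.493 0.036 0.184]
312 [0.495  0.0199 0.1858] [0.4947 0.0294 0.1855] [0.494 0.036 0.186]
320 [0.495  0.0207 0.1899] [0.4949 0.0299 0.1894] [0.494 0.036 0.19 ]
328 [0.4964 0.0211 0.1918] [0.4949 0.0304 0.1931] [0.494 0.036 0.194]
336 [0.4991 0.0211 0.1921] [0.4896 0.0315 0.2031] [0.494 0.037 0.197]
344 [0.5011 0.0213 0.1933] [0.4903 0.0318 0.2052] [0.49  0.037 0.206]
```

Request:
{"method": "move_arm", "body": {"commands": [[0, 0, 0, -5, 0, -6, 255], [0, 0, 0, -8, 0, -14, 255], [0, 0, 0, -8, 0, -22, 255], [0, 0, 0, -8, 0, -30, 255], [0, 0, 0, -8, 0, -37, 255], [0, 0, 0, -8, 0, -43, 255], [0, 0, 0, -8, 0, -48, 255], [0, 0, 0, -8, 0, -51, 255], [0, 0, 0, -8, 0, -51, 255]]}}

```text
time: 15.2
eef_pos: [0.497, 0.0423, 0.0917]
tcp_rot: [-0.509, 0.498, 0.514, 0.478]
contact_force: [-17.9, 0.7, 35.3]
opening: -0.002
```

```bash
python3 - <<'E'
from h import *
c=cam('wrist'); s=readout.get_state(); print(s['eef_pos'],s['contact_force'],s['wrist_torque'],s['dq'].round(3))
save(c,'w14.png')
P=cloud(c)
for v in range(200,345,8): print(v,P[v,250].round(4),P[v,280].round(4))
E
```

```text
[0.49703883 0.04227285 0.09173538] [-18.03985525   1.29432701  34.83718987] [ 0.12849353  3.09780275 -0.013814  ] [-0.001 -0.004  0.002  0.001 -0.007  0.001]
200 [0.4763 0.0037 0.06  ] [0.4751 0.0198 0.061 ]
208 [0.4806 0.0037 0.0604] [0.4801 0.0197 0.0595]
216 [0.4855 0.0035 0.0597] [0.4849 0.0196 0.0588]
224 [0.4896 0.0037 0.061 ] [0.4887 0.02   0.061 ]
232 [0.4948 0.0034 0.0597] [0.4939 0.0199 0.0597]
240 [0.4856 0.0097 0.0902] [0.4851 0.0234 0.0898]
248 [0.4881 0.0103 0.0934] [0.488  0.0237 0.092 ]
256 [0.4923 0.0102 0.093 ] [0.4918 0.0238 0.0926]
264 [0.4969 0.01   0.092 ] [0.4954 0.024  0.0934]
272 [0.5009 0.01   0.0922] [0.4999 0.024  0.0926]
280 [0.5055 0.0098 0.0916] [0.5053 0.0238 0.0907]
288 [0.509  0.01   0.0929] [0.5089 0.024  0.0917]
296 [0.5137 0.0098 0.0922] [0.5132 0.0241 0.0918]
304 [0.5154 0.0106 0.0962] [0.487  0.0291 0.1365]
312 [0.4866 0.0203 0.1422] [0.4866 0.0297 0.1414]
320 [0.4881 0.0207 0.1441] [0.4869 0.0302 0.145 ]
328 [0.4889 0.0213 0.1469] [0.4862 0.0307 0.1496]
336 [0.4919 0.0212 0.1467] [0.4825 0.0317 0.1577]
344 [0.4947 0.0212 0.147 ] [0.4821 0.0321 0.1612]
```

View pics/w14.png

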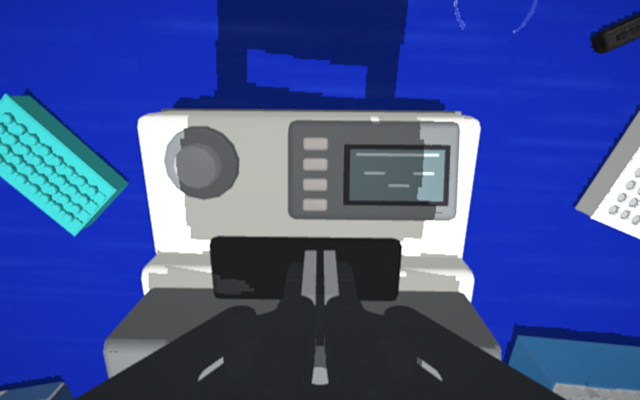

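Request:
{"method": "move_arm", "body": {"commands": [[0, 0, 0, -3, 0, 8, 255], [0, 0, 0, -5, 0, 30, 255], [0, 0, 0, -5, 0, 70, 255], [0, 0, 0, 0, 0, 110, 150], [0, 0, 0, 20, -2, 150, 0], [0, 0, 0, 60, -3, 175, 0], [0, 0, 0, 94, -3, 178, 0], [0, 0, 0, 94, -3, 178, 0], [0, 0, 0, 94, -3, 178, 0]]}}

```text
time: 16.15
eef_pos: [0.591, 0.0392, 0.2681]
tcp_rot: [-0.508, 0.498, 0.515, 0.478]
contact_force: [-0.1, -0.8, -0.8]
opening: 0.993
```

```bash
python3 - <<'E'
from h import *
c=cam('wrist'); s=readout.get_state(); print(s['eef_pos'],s['contact_force'],s['opening'],s['qpos'].round(3),R.from_quat(s['tcp_rot']).as_matrix().round(3))
save(c,'w15.png');np.savez('w15.npz',**c)
E
```

```text
[0.59024334 0.03934239 0.26798802] [0.39937868 0.18533794 0.71819024] 0.9931530808828164 [-0.098  0.093  1.733 -0.017  1.341 -1.712] [[-0.027 -0.999 -0.047]
 [-0.014 -0.047  0.999]
 [-1.     0.027 -0.013]]
```

View pics/w15.png

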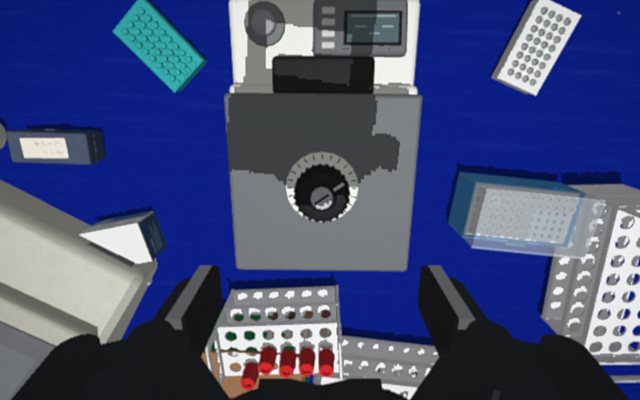

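```bash
python3 - <<'E'
from h import *
c=dict(np.load('w15.npz'));P=cloud(c)
cv2.imwrite('pics/w15z.png',cv2.resize(c['color'][140:240,270:370],None,fx=5,fy=5,interpolation=cv2.INTER_CUBIC)[:,:,::-1])
lid=(np.abs(P[...,0]-.60)<.07)&(np.abs(P[...,1]-.039)<.07)
k=P[lid&(P[...,2]<.13)&(P[...,2]>.11)]
A=np.c_[k[:,:2],np.ones(len(k))]; print('lid plane',np.linalg.lstsq(A,k[:,2],rcond=None)[0],np.median(k[:,2]))
m=lid&(P[...,2]>.138)&(P[...,2]<.165); k=P[m]; print(m.sum(),np.percentile(k[:,2],[5,50,95]),k.mean(0))
m=lid&(P[...,2]>.144); g=(P[m][:,:2]*1000).astype(np.float32); print(m.sum(),cv2.minEnclosingCircle(g),cv2.minAreaRect(g),g.mean(0))
# button
im=c['color']
g=cv2.cvtColor(im,cv2.COLOR_RGB2GRAY)
m=(P[...,2]>.066)&(P[...,2]<.08)&(np.abs(P[...,0]-.455)<.03)&(np.abs(P[...,1]+.02)<.03); print('btn',m.sum(),P[m].mean(0),np.percentile(P[m],[3,97],axis=0))
E
```

```text
lid plane [-0.00228703 -0.00025768  0.12565178] 0.12414604767477483
2476 [0.14694124 0.15452669 0.1586072 ] [0.58864304 0.03879293 0.15394773]
33865 ((580.2195434570312, 38.97789764404297), 70.10810852050781) ((590.887451171875, 38.0660400390625), (138.90045166015625, 44.71126174926758), 84.58963775634766) [583.579    38.99724]
btn 653 [ 0.45731671 -0.01998289  0.07141012] [[ 0.44495763 -0.03223855  0.06609047]
 [ 0.46911796 -0.00836596  0.07450985]]
```

View pics/w15z.png

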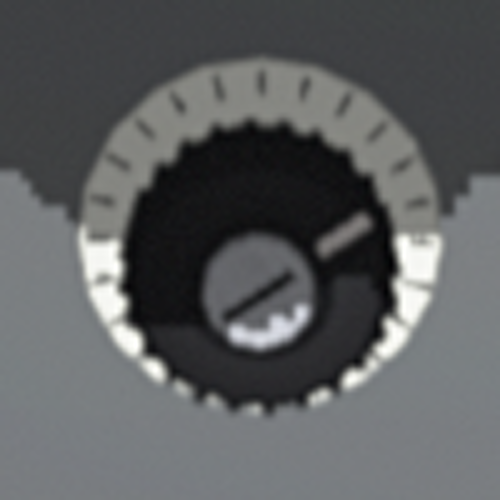

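```bash
python3 - <<'E'
from h import *
c=dict(np.load('w15.npz'));P=cloud(c)
for z in (.150,.153,.156): print(plane(c,322.1,191.9,z),np.linalg.norm(plane(c,294.6,191.9,z)-plane(c,349.6,191.9,z)))
# scale ring disc at lid surface
print(plane(c,270+260/5,140+ (58+58+2*181)/2/5,.125))
b=np.zeros((400,640),bool); b[150:230,285:360]=1
m=b&(P[...,2]>.149); g=(P[m][:,:2]*1000).astype(np.float32); print(m.sum(),cv2.minEnclosingCircle(g))
hub=b&(P[...,2]>.1565); print(P[hub].mean(0))
E
```

```text
[0.58863042 0.03944027 0.15      ] 0.04315617219311038
[0.58776487 0.03941601 0.153     ] 0.042664046570469155
[0.58689932 0.03939176 0.156     ] 0.04217192094782792
[0.59219925 0.03937635 0.125     ]
2345 ((563.162841796875, 39.35850143432617), 50.476829528808594)
[0.58526771 0.03873276 0.17681659]
```

The lid is closed: it is flat, with a slope of 0.002 and its top at z=0.124. The knob is at (0.589,0.039). Grip it.

Request:
{"method": "move_arm", "body": {"commands": [[0.014, -0.027, 0, -1, 0, -45, 0], [0.014, -0.027, 0, -1, 0, -90, 0], [0.014, -0.027, 0, -1, 0, -115, 0], [0.014, -0.027, 0, -1, 0, -130, 0], [0.014, -0.027, 0, -1, 0, -137, 0], [0.014, -0.027, 0, -1, 0, -137, 0], [0.014, -0.027, 0, -1, 0, -137, 130], [0.014, -0.027, 0, -1, 0, -137, 200], [0.014, -0.027, 0, -1, 0, -137, 255], [0.014, -0.027, 0, -1, 0, -137, 255], [0.014, -0.027, 0, -1, 0, -137, 255]], "newtons": 60}}

```text
time: 17.3
eef_pos: [0.5903, 0.039, 0.1331]
tcp_rot: [0.513, -0.488, -0.511, -0.489]
contact_force: [-2.2, -0.5, 5.8]
opening: 0.504
```

```bash
python3 - <<'E'
from h import *
c=cam('wrist'); s=readout.get_state(); print(s['eef_pos'],s['contact_force'],s['wrist_torque'],s['opening']*85,s['qpos'].round(3),R.from_quat(s['tcp_rot']).as_matrix().round(3))
save(c,'w16.png')
E
```

```text
[0.59026571 0.03903818 0.13304139] [-2.29152217 -0.62407065  5.03777879] [-0.12522689  0.28209776  0.03197955] 42.84641107992563 [-0.105  0.203  1.867 -0.     1.069 -1.723] [[ 0.003 -0.999 -0.047]
 [-0.001 -0.047  0.999]
 [-1.    -0.003 -0.001]]
```

View pics/w16.png

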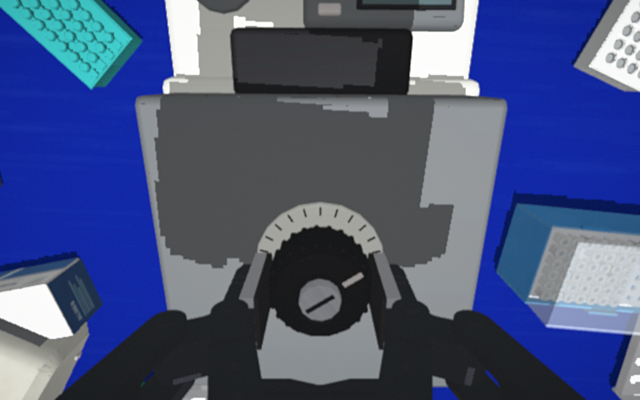

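The knob is gripped with its centre at (320,285), between the pads. Now I turn it clockwise.

Request:
{"method": "move_arm", "body": {"commands": [[0, 0, -0.1, 0, 0, 0, 255], [0, 0, -0.22, 0, 0, 0, 255], [0, 0, -0.36, 0, 0, 0, 255], [0, 0, -0.5, 0, 0, 0, 255], [0, 0, -0.64, 0, 0, 0, 255], [0, 0, -0.78, 0, 0, 0, 255], [0, 0, -0.92, 0, 0, 0, 255], [0, 0, -1.06, 0, 0, 0, 255], [0, 0, -1.2, 0, 0, 0, 255], [0, 0, -1.34, 0, 0, 0, 255], [0, 0, -1.48, 0, 0, 0, 255], [0, 0, -1.48, 0, 0, 0, 255]]}}

```text
time: 18.55
eef_pos: [0.5917, 0.0405, 0.1338]
tcp_rot: [-0.048, 0.704, 0.048, 0.707]
contact_force: [3.0, 4.0, 0.2]
opening: 0.503
```

```bash
python3 - <<'E'
from h import *
c=cam('wrist'); s=readout.get_state(); print(s['eef_pos'],s['contact_force'],s['wrist_torque'],s['opening']*85,s['qpos'].round(3))
save(c,'w17.png')
E
```

```text
[0.59174133 0.04045791 0.13382869] [ 3.29565608  3.60797861 -0.40018393] [ 0.62571317 -0.38531811  0.13504612] 43.046935894592146 [-0.103  0.205  1.863  0.     1.07  -0.241]
```

View pics/w17.png

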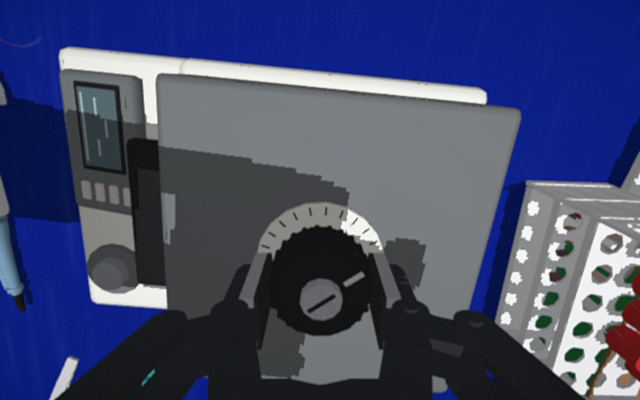

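Request:
{"method": "move_arm", "body": {"commands": [[0, 0, -0.12, 0, 0, 0, 255], [0, 0, -0.24, 0, 0, 0, 255], [0, 0, -0.36, 0, 0, 0, 255], [0, 0, -0.48, 0, 0, 0, 255], [0, 0, -0.6, 0, 0, 0, 255], [0, 0, -0.72, 0, 0, 0, 255], [0, 0, -0.84, 0, 0, 0, 255], [0, 0, -0.96, 0, 0, 0, 255], [0, 0, -1.08, 0, 0, 0, 255], [0, 0, -1.2, 0, 0, 0, 255], [0, 0, -1.3, 0, 0, 0, 255], [0, 0, -1.3, 0, 0, 0, 255]]}}

```text
time: 19.8
eef_pos: [0.5934, 0.0399, 0.134]
tcp_rot: [0.388, 0.588, -0.389, 0.593]
contact_force: [4.4, -1.9, -2.4]
opening: 0.503
```

```bash
python3 - <<'E'
from h import *
c=cam('wrist'); s=readout.get_state(); print(s['eef_pos'],s['contact_force'],s['wrist_torque'],s['opening']*85,s['qpos'].round(3))
save(c,'w18.png')
E
```

```text
[0.59344693 0.0398743  0.13399439] [ 5.03469419 -1.72888585 -2.82741866] [-0.15243485 -0.63700134  0.08623805] 42.80479881720343 [-0.102  0.207  1.86  -0.005  1.068  1.063]
```

View pics/w18.png

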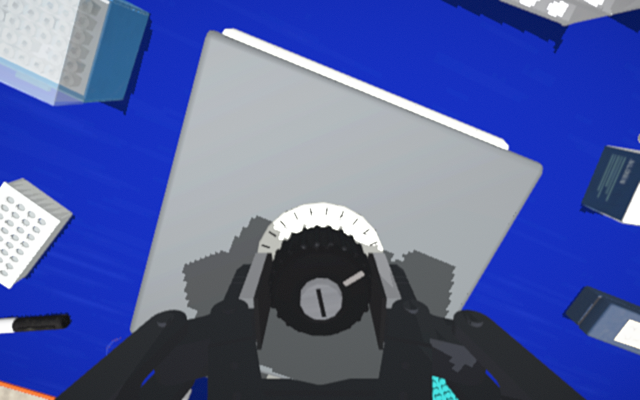

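The hub slot now lies about 75° (1.3 rad) away from its initial angle to the pointer, so the clutch has slipped more than two clicks. Now I let go and lift straight up.

Request:
{"method": "move_arm", "body": {"commands": [[0, 0, 0, 0, 0, 0, 100], [0, 0, 0, 0, 0, 0, 50], [0, 0, 0, 0, 0, 0, 0], [0, 0, 0, 0, 0, 0, 0], [0, 0, 0, 0, 0, 0, 0], [0, 0, 0, 0, 0, 30, 0], [0, 0, 0, 0, 0, 70, 0], [0, 0, 0, 0, 0, 115, 0], [0, 0, 0, 0, 0, 130, 0], [0, 0, 0, 0, 0, 130, 0], [0, 0, 0, 0, 0, 130, 0]]}}

```text
time: 20.95
eef_pos: [0.5928, 0.04, 0.2625]
tcp_rot: [0.388, 0.589, -0.389, 0.593]
contact_force: [-0.6, -0.1, -1.1]
opening: 0.996
```

```bash
python3 - <<'E'
from h import *
c=cam('wrist'); s=readout.get_state(); print(s['eef_pos'],s['contact_force'],s['opening'],s['qpos'].round(3))
cv2.imwrite('pics/w19.png',np.hstack([cv2.resize(c['color'],None,fx=.6,fy=.6),cv2.resize(c['color'][140:240,270:370],(240,240),interpolation=cv2.INTER_CUBIC)])[:,:,::-1])
P=cloud(c); lid=(np.abs(P[...,0]-.60)<.07)&(np.abs(P[...,1]-.039)<.07)
k=P[lid&(P[...,2]<.13)&(P[...,2]>.11)]
A=np.c_[k[:,:2],np.ones(len(k))]; print('lid plane',np.linalg.lstsq(A,k[:,2],rcond=None)[0],np.median(k[:,2]))
E
```

```text
[0.59225728 0.03996421 0.26127497] [ 0.65035567 -0.65595865 -0.46143186] 1.0008056587765706 [-0.102  0.086  1.753 -0.004  1.301  1.062]
lid plane [-0.01066417 -0.00061558  0.13139552] 0.12478699763015205
```

View pics/w19.png

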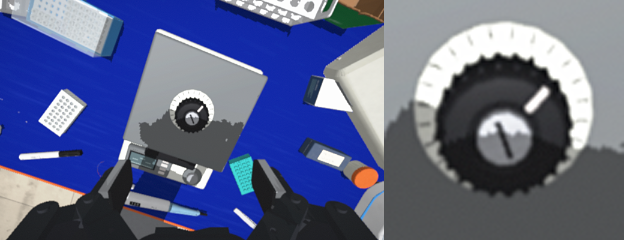

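After release, the slot-to-pointer angle is about 61°, or 1.06 rad, which is two clicks held. Now I unwind the wrist and go above the button.

Request:
{"method": "move_arm", "body": {"commands": [[0, 0, 0.14, -10, -4, 0, 100], [0, 0, 0.28, -25, -10, 0, 200], [0, 0, 0.42, -40, -17, 0, 255], [0, 0, 0.56, -55, -24, 0, 255], [0, 0, 0.7, -70, -31, 0, 255], [0, 0, 0.84, -85, -38, 0, 255], [0, 0, 0.98, -100, -45, 0, 255], [0, 0, 1.12, -115, -52, 0, 255], [0, 0, 1.26, -128, -57, 0, 255], [0, 0, 1.4, -136, -60, 0, 255], [0, 0, 1.5, -136, -60, 0, 255], [0, 0, 1.5, -136, -60, 0, 255]]}}

```text
time: 22.2
eef_pos: [0.455, -0.0198, 0.2586]
tcp_rot: [-0.117, 0.697, 0.119, 0.697]
contact_force: [-0.1, 0.4, -0.2]
opening: -0.003
```

Request:
{"method": "move_arm", "body": {"commands": [[0, 0, 0.12, 0, 0, -10, 255], [0, 0, 0.25, 0, 0, -20, 255], [0, 0, 0.38, 0, 0, -40, 255], [0, 0, 0.51, 0, 0, -60, 255], [0, 0, 0.64, 0, 0, -60, 255], [0, 0, 0.77, 0, 0, -60, 255], [0, 0, 0.9, 0, 0, -60, 255], [0, 0, 1.03, 0, 0, -60, 255], [0, 0, 1.16, 0, 0, -60, 255], [0, 0, 1.26, 0, 0, -60, 255], [0, 0, 1.26, 0, 0, -60, 255], [0, 0, 1.26, 0, 0, -60, 255]]}}

```text
time: 23.4
eef_pos: [0.4544, -0.0196, 0.1974]
tcp_rot: [-0.504, 0.495, 0.507, 0.493]
contact_force: [0.0, 0.4, -1.2]
opening: -0.002
```

```bash
python3 - <<'E'
from h import *
c=cam('wrist'); s=readout.get_state(); print(s['eef_pos'],s['contact_force'],s['opening'],s['qpos'].round(3),R.from_quat(s['tcp_rot']).as_matrix().round(3))
save(c,'w20.png');np.savez('w20.npz',**c)
P=cloud(c)
m=(P[...,2]>.068)&(P[...,2]<.08)&(np.abs(P[...,0]-.456)<.03)&(np.abs(P[...,1]+.02)<.03); print('btn',m.sum(),P[m].mean(0),np.percentile(P[m],[3,97],axis=0)); v,u=np.nonzero(m); print(u.mean(),v.mean(),np.median(P[m][:,2]))
print(proj(c,s['eef_pos']))
E
```

```text
[ 0.45455264 -0.01967157  0.19770716] [-0.00782016 -1.08985123  0.19896981] 0.0022803043092313974 [-0.267 -0.182  2.128  0.     1.2   -1.861] [[-0.004 -1.    -0.023]
 [ 0.001 -0.023  1.   ]
 [-1.     0.004  0.001]]
btn 541 [ 0.45562484 -0.02054463  0.0726344 ] [[ 0.4467524  -0.02967458  0.0696503 ]
 [ 0.46531714 -0.01125727  0.07423457]]
318.36598890942696 190.4547134935305 0.07285859372633136
[319.72327798 268.00098127]
```

View pics/w20.png

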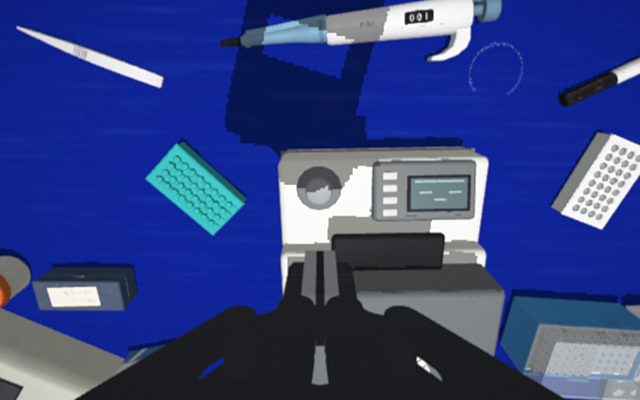

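Request:
{"method": "move_arm", "body": {"commands": [[0, 0, 0, 1, -1, -45, 255], [0, 0, 0, 1, -1, -85, 255], [0, 0, 0, 1, -1, -108, 255], [0, 0, 0, 1, -1, -120, 255], [0, 0, 0, 1, -1, -126, 255], [0, 0, 0, 1, -1, -131, 255], [0, 0, 0, 1, -1, -135, 255], [0, 0, 0, 1, -1, -135, 255], [0, 0, 0, 1, -1, -135, 255]]}}

```text
time: 24.35
eef_pos: [0.4558, -0.0207, 0.0685]
tcp_rot: [-0.503, 0.496, 0.509, 0.492]
contact_force: [-17.7, 3.2, 32.2]
opening: 0.002
```

```bash
python3 - <<'E'
from h import *
c=cam('wrist'); s=readout.get_state(); print(s['eef_pos'],s['contact_force'],s['wrist_torque'])
save(c,'w21.png')
E
```

```text
[ 0.45578101 -0.02069892  0.06846291] [-17.39123226   3.30454612  31.30760083] [ 0.53201687  3.01933126 -0.03502695]
```

View pics/w21.png

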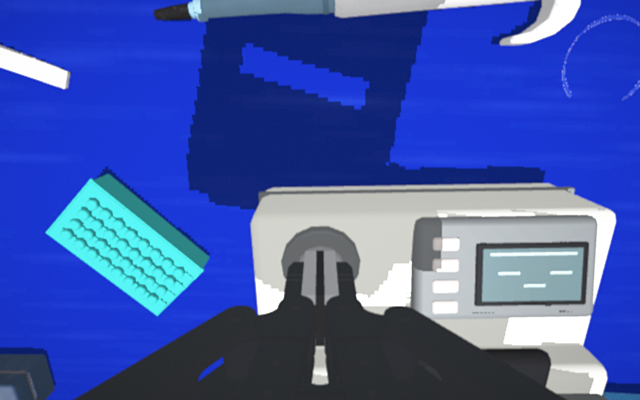

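Request:
{"method": "move_arm", "body": {"commands": [[0, 0, 0, 0, 0, 8, 255], [0, 0, 0, 0, 0, 35, 255], [0, 0, 0, 0, 0, 80, 255], [0, 0, 0, 0, 0, 130, 255], [0, 0, 0, 20, 20, 180, 255], [0, 0, 0, 50, 50, 220, 255], [0, 0, 0, 70, 58, 230, 255], [0, 0, 0, 70, 58, 230, 255], [0, 0, 0, 70, 58, 230, 255]]}}

```text
time: 25.3
eef_pos: [0.5264, 0.0375, 0.3]
tcp_rot: [-0.504, 0.495, 0.508, 0.492]
contact_force: [-0.2, -1.0, -0.3]
opening: -0.002
```

```bash
python3 - <<'E'
from h import *
c=cam('wrist'); s=readout.get_state(); print(s['eef_pos'],s['contact_force'],s['opening'])
save(c,'w22.png')
P=cloud(c)
lid=(np.abs(P[...,0]-.60)<.06)&(np.abs(P[...,1]-.039)<.07)
k=P[lid&(P[...,2]<.13)&(P[...,2]>.11)]
A=np.c_[k[:,:2],np.ones(len(k))]; print('lid plane',np.linalg.lstsq(A,k[:,2],rcond=None)[0],np.median(k[:,2]))
for nm,x in(('front',.53),('back',.655)):
    q=P[(np.abs(P[...,0]-x)<.008)&(np.abs(P[...,1]-.039)<.06)&(np.abs(P[...,2]-.124)<.01)]; print(nm,np.median(q[:,2]),len(q))
q=P[(np.abs(P[...,0]-.501)<.008)&(np.abs(P[...,1]-.037)<.035)&(P[...,2]>.08)]; print('lip z',np.median(q[:,2]))
for z in ('w20.npz',):
    d=dict(np.load(z)); Q=cloud(d); r=np.hypot(Q[...,0]-.4556,Q[...,1]+.0205)
    for a,b in((0,.008),(.013,.017),(.022,.028)): print(a,np.median(Q[(r>=a)&(r<b)][:,2]))
r=np.hypot(P[...,0]-.4556,P[...,1]+.0205)
for a,b in((0,.008),(.013,.017),(.022,.028)): print('now',a,np.median(P[(r>=a)&(r<b)][:,2]))
E
```

```text
[0.52546385 0.03725751 0.29849354] [ 0.82771171 -0.71284655 -0.55989473] 0.0013286002791798898
lid plane [-0.01210979 -0.00082181  0.13222285] 0.1248934650301452
front 0.12536981822103493 2087
back 0.12411329090934173 530
lip z 0.09383093901429745
0 0.23777167272681432
0.013 0.24356430052416062
0.022 0.25433957627655285
now 0 0.07316402235612551
now 0.013 0.06497454543163683
now 0.022 0.059889006217235974
```

View pics/w22.png

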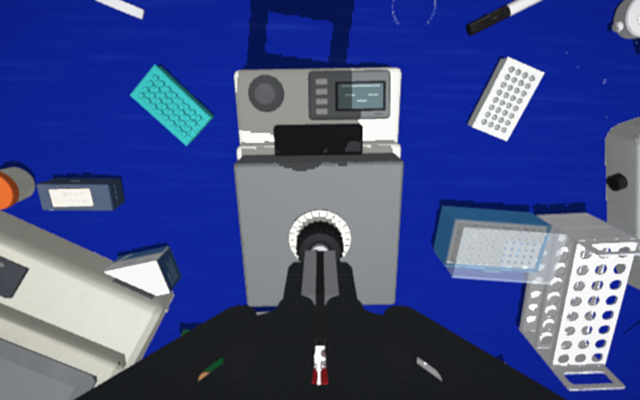

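```bash
python3 - <<'E'
from h import *
print(ctrl.sign_off()); print(readout.get_state()['time'])
E
```

```text
the job is handed in; nothing more can be done
None
the job is handed in; nothing more can be done
```

The job is handed in at about 25 s of the 72 s allowed. The run reports no verdict, so what follows rests on my own checks.

**What I did:**
- Seated the capped plate on the block.
- Closed the lid until the catch held.
- Turned the knob about 2.8 rad clockwise in one grasp.
- Pressed the start button to its stop and withdrew the arm.

The first pull at the lid missed. The arm was still settling when I measured, and the fingers passed over the lip without touching it; the second pull worked.

**Last checks:**
- **Plate:** the ledge was at z = 0.0996 m, against 0.0995 m expected for a seated plate. I could not see it again once the lid was closed.
- **Clutch:** after release, the slot had shifted about 1.06 rad against the pointer, which is two clicks.
- **Button:** the fingers bottomed at z = 0.0685 m and the button is back up at 0.073 m.
- **Bystanders:** none moved visibly, and the arm was clear with no contact force.

**Less certain:**
- **Lid angle:** the lid read flat after closing (0.002 rad) but about 0.010 to 0.012 rad once clamped. That is below the 0.02 rad limit, but not zero.
- **Clamping force:** I could not measure it. I estimate over 30 N from the screw's range and the spring.
- **Contact forces:** the tool force peaked at about 37 N while pushing the lid shut and 36 N on the button. It was about 34 N when the gripper was deflected against the lid on the way down.

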